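# Pack the airbrush kit into the painting caddy

### The arm

A 7-joint arm with a two-finger parallel gripper is mounted at the origin on the work surface. World frame = base frame: x ahead of the robot, y to its left, z up, the work surface at z = 0. Lengths are in m, angles in rad, forces in N, time in s.
With the tool pointing down it reaches from about 0.4 to 0.85 m from the base axis. Payload 4.5 kg.
Tool frame: the origin (TCP) lies midway between the tips of the shut fingers; the grasp point (between the pads) lies 19 mm behind it; z points along the fingers, y is the direction in which the jaws open and shut (so a half turn about z gives the same grasp; the last joint's range is limited). The gripper opens to 88 mm and grips with 3 to 60 N. Pads are 18 mm wide; open, the fingers measure 123 mm over their backs; the gripper's body (75 mm by 187 mm) begins 45 mm behind the grasp point.
Start: joints at [-1.311, 0.689, -0.195, 1.565, 0.157, 0.902, -0.215], TCP at [0.14, 0.609, 0.239] pointing down, gripper open.
Joint ranges: [-3.01, 3.01], [-0.46, 2.08], [-1.47, 1.51], [0.13, 2.56], [-1, 4.14], [0.04, 2.09], [-2.66, 2.66]. Speed limits (rad/s): [2.57, 2.57, 3.14, 3.14, 3.14, 3.14, 3.14].

### API

Orientations are given as a unit quaternion [x, y, z, w].
In Python, from plant import r gives the robot as it stands.
- The arm moves only by the tool play_rows, never from a script. Its argument "targets" is a list of rows, each an object of numbers: "jaw": the closure, from 0 (fully open) to 1 (shut); "dx", "dy", "dz": the shift along the tool's x, y, z in m; "yaw": the turn about the tool's z in rad. A call has exactly 5 rows; each row shifts and turns the pose as measured when the row begins, along the tool's axes as they then stand; what a row does not reach is not made up. A row lasts 1/10 s, in which the tool goes at most 50 mm and 8.59 degrees, less where a joint would pass 70% of its speed; a pose out of reach is approached as far as the arm can. A call with a gripper value outside its range is refused whole. The fingers move at their own pace and stop on an object; "squeeze" is the grip in N (left out, the last holds). Time passes only in rows, so rows that do not move let the fingers close, or fill a call up. It gives the time, the measured TCP pose, the force and the opening at its end, in the units of the state.
- r.get_state(): the state, without advancing time (a new reading comes with each control period).
- r.snapshot(name): name is "side" or "top" or "wrist"; returns a dict with "frame" (420x560x3 uint8, red, green, blue), "z_map" (420x560 float32, m along the optical axis (not along the pixel's ray), 0 where there is no reading), "mtx" (3x3 intrinsics, pixels), "dist_coeffs" ([k1, k2, p1, p2, k3] as OpenCV has them; the pictures are not rectified), "position" and "orientation" of the camera in the world; the wrist camera has in their place "T_tool_cam" (4x4, takes a point from camera to tool coordinates, whose origin is the TCP and whose axes are the flange's). Camera axes: x right, y up, looking along -z (the intrinsics and any distortion apply to the point x, -y, -z); pixel columns grow to the right and rows downward; lengths in m; the calibration is good to about 2 mm. A picture is of the moment at which its call begins: read the wrist's pose just before it.
- r.finish_job(): hands the job in, once; it reports no verdict.
The state is a dict: "clock": time; "q": joint angles; "qd": joint speeds; "joint_torque": joint torques, N m; "tool_pos": TCP position; "eef_rot": TCP orientation; "contact_force": force on the tool from outside, world axes, zero at the start; "moment": the same for the moment, N m; "opening": opening from 0.0 (shut) to 1.0 (fully open).
Only numpy, scipy, OpenCV 4.12 (cv2) and the standard library are available. Lean on these libraries where they do the work, as an engineer would, in place of code of your own. Each camera call takes 0.05 s, during which the arm holds its last target.

### The job

Pack the airbrush kit into the wooden caddy: stand the paint jar with the siphon tube upright in the wide round recess, stand the open steel cup upright in the narrow round recess, and lay the airbrush (the one with the stub and trigger at its sides) in both forks of the rest, centred along its length, either way round. Leave the look-alikes, the plain-capped jar, the lidded cup and the pin vise, where they are on the bench.

Things in the scene. Friction and masses are not known exactly. Their poses are not given: they have to be found in the camera images.
- siphon_jar: Glass paint jar with siphon: round, 54 mm diameter, white paint inside, straight glass side 39 mm high, black screw cap (48 mm diameter, 39 to 50 mm high) with a bent steel tube on top (7 mm thick, highest point 65 mm, bent out along +x to 25 mm from the axis). Stands upright, about 120 g. Origin: centre of the underside; z up.
- plain_jar: Look-alike that stays: the same glass jar with the same black cap (54 mm diameter, 50 mm high) but a plain flat cap, no tube. Origin: centre of the underside; z up.
- open_cup: Small open steel colour cup: round, 36 mm outer diameter, 45 mm high, wall 2.5 mm, straight sides, open mouth upward, empty. About 60 g. Origin: centre of the underside; z up.
- lidded_cup: Look-alike that stays: the same steel cup (36 mm diameter) closed with a steel lid (42 mm diameter) with a small knob, 61 mm high in all. Origin: centre of the underside; z up.
- airbrush: Airbrush lying on its side: steel barrel, black tail, 12 mm thick, flat underneath, x = -72 to +68 mm; thin brass nozzle to x = +80. At x = 25 an air-valve stub (11 mm thick) sticks out sideways to y = -34 mm, a trigger button to y = +16. 120 g, balanced near the origin. Origin: underside of the barrel (axis 6 mm above), good place to grip across it; x along the barrel to the nozzle, z up.
- pin_vise: Look-alike that stays: a pin vise (hand drill), the same straight steel rod with black tail, 12 mm thick, 152 mm long, but with no stub or trigger at its sides. Origin: underside of the rod near mid-length; x along it, z up.
- caddy: Shallow wooden caddy fixed to the bench, 180 mm (x) by 276 mm (y), walls 24 mm high, 6 mm thick, floor 6 mm thick. Three fixed inserts lie side by side along its y, 86 mm apart, in an order that changes: wide_well, narrow_well, rest; their axes are parallel to the caddy's. Origin: centre of the underside; z up.
- wide_well: Pale wooden block 84 x 84 x 14 mm in the caddy with a wide round recess, 72 mm across and 10 mm deep, grey felt on its floor; the recess floor is 4 mm above its origin. Place of the siphon jar. Origin: centre of the block's underside (on the caddy floor, 6 mm above the bench), on the recess axis; z up.
- narrow_well: Pale wooden block 84 x 84 x 14 mm in the caddy with a narrow round recess, 53 mm across and 10 mm deep, grey felt on its floor; the recess floor is 4 mm above its origin. Place of the open cup. Origin: centre of the block's underside (on the caddy floor, 6 mm above the bench), on the recess axis; z up.
- rest: Airbrush rest in the caddy: pale plate 156 x 84 x 4 mm with two U-forks at x = +52 and -52 mm, 8 mm thick in x, 48 wide in y. Each has a 32 mm wide slot along x; flat slot bottom 16 mm, prong tops 28 mm above the origin; free for fingers between the forks. The airbrush lies in both slots along x. Origin: centre of the underside (caddy floor, 6 mm above the bench); z up.
Not all that is in view belongs to the job. What is shaped like the airbrush but orange is not meant.

How it is judged:
By the outcome, as a careful person would: the job done as asked, in the order asked, and still so for the second after the job is handed in, with the robot touching nothing.
It also fails if it takes over 104 s, if anything falls off the work surface, if the arm or the gripper's body presses on something with over 40 N, if the wrist force passes 120 N, or if a joint passes its speed limit or range.

## Working session

There is one attempt and no reset: what is moved stays moved. The work goes in short steps, Python scripts to look and compute and a tool call to move; the robot and the scene stay as the last step left them, time stands still between calls to the robot, and variables do not carry over. Pictures are saved under pics/ and viewed, and the job is handed in when it is done.

Besides the shell and the picture viewer there is one more tool, called after "Request:" as a command line: name --argument value ..., lists and objects as JSON in quotes. play_rows: Moves the arm, as the interface text tells. Its arguments: {"type":"object","properties":{"targets":{"type":"array"},"squeeze":{"type":"number"}},"required":["targets"]}

```bash
ls; mkdir -p pics; python3 - <<'E'
from plant import r
import cv2,pickle
s=r.get_state();print({k:s[k] for k in('clock','tool_pos','eef_rot','opening','contact_force')})
d={}
for n in("side","top","wrist"):
    p=r.snapshot(n);d[n]=p;cv2.imwrite(f"pics/a_{n}.png",p["frame"][:,:,::-1])
    print(n,p["mtx"].tolist() if hasattr(p["mtx"],'tolist') else p["mtx"],p["dist_coeffs"],p.get("position"),p.get("orientation"),p.get("T_tool_cam"))
d['s']=s
pickle.dump(d,open('a.pkl','wb'))
E
```

```text
pics
{'clock': 0.0, 'tool_pos': array([0.13984128, 0.60848992, 0.23789262]), 'eef_rot': array([ 1.12590013e-01,  9.93641081e-01, -9.43708494e-04, -3.16937144e-05]), 'opening': 1.0010755178823358, 'contact_force': array([ 0.30264915, -0.36634782,  0.14981122])}
side [[403.6622633327691, 0.0, 280.1129349304512], [0.0, 403.6622633327691, 202.56309548297014], [0.0, 0.0, 1.0]] [-0.01204769  0.          0.          0.          0.        ] [0.45715302 0.87203961 0.51501701] [-0.02581613  0.50852934  0.85919069 -0.05022735] None
top [[389.85103424221217, 0.0, 271.74201196747316], [0.0, 389.85103424221217, 206.4754191631004], [0.0, 0.0, 1.0]] [-0.04651196  0.          0.          0.          0.        ] [0.39917289 0.05030963 0.93435444] [-0.05803578  0.06644699  0.71155772 -0.6970669 ] None
wrist [[303.86094654786086, 0.0, 280.12381246095777], [0.0, 303.86094654786086, 211.67733931956568], [0.0, 0.0, 1.0]] [-0.00828134  0.          0.          0.          0.        ] None None [[-6.00800006e-04  9.65019188e-01  2.62178575e-01  6.72246908e-02]
 [ 9.99999448e-01  3.53677534e-04  9.89760765e-04  2.78789146e-04]
 [ 8.62411458e-04  2.62179025e-01 -9.65018868e-01 -1.46078866e-01]
 [ 0.00000000e+00  0.00000000e+00  0.00000000e+00  1.00000000e+00]]
```

View pics/a_top.png

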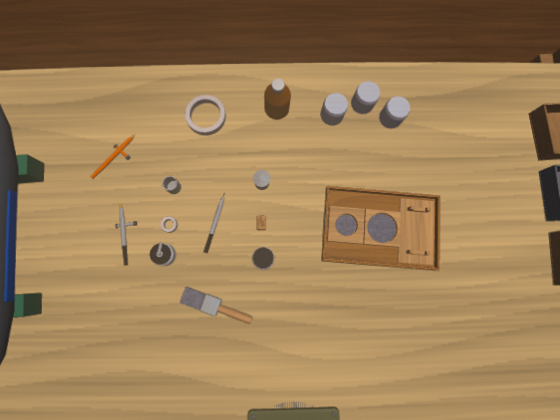

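View pics/a_side.png

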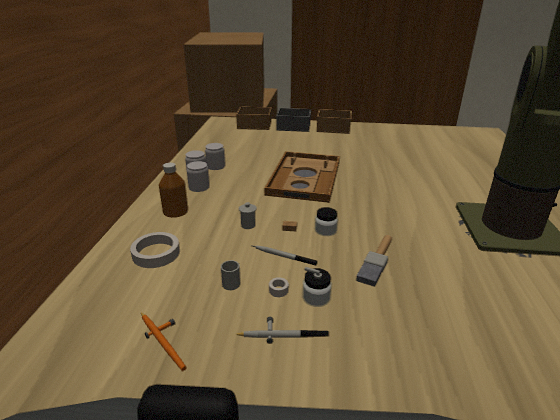

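View pics/a_wrist.png

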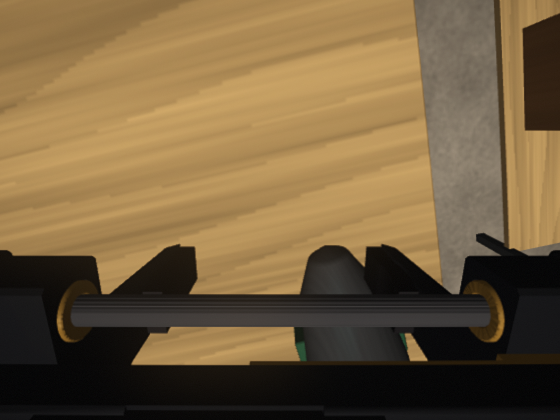

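Candidates in the top view, with the choice for each:
- **Jars:** the siphon jar, with its tube, is at (162,254). The plain jar is at (263,258).
- **Cups:** the open one is at (171,185). The lidded one is at (261,179). The white ring at (169,225) is clutter.
- **Rods:** the airbrush, with stub and trigger, is at (124,235). The pin vise is at (216,222), and the orange decoy is at (113,157).

The wells and the rest are on the right, in the order narrow, wide, rest from left to right.

```bash
cat > h.py <<'E'
import numpy as np,cv2
from scipy.spatial.transform import Rotation as R
def cam(p,s=None):
    if p.get('T_tool_cam') is not None:
        T=np.eye(4);T[:3,:3]=R.from_quat(s['eef_rot']).as_matrix();T[:3,3]=s['tool_pos'];return T@np.array(p['T_tool_cam'])
    T=np.eye(4);T[:3,:3]=R.from_quat(p['orientation']).as_matrix();T[:3,3]=p['position'];return T
def rays(p,uv):
    n=cv2.undistortPoints(np.asarray(uv,np.float64).reshape(-1,1,2),np.array(p['mtx']),np.array(p['dist_coeffs'])).reshape(-1,2)
    return np.c_[n[:,0],-n[:,1],-np.ones(len(n))]
def cloud(p,s=None):
    h,w=p['z_map'].shape;u,v=np.meshgrid(np.arange(w),np.arange(h))
    d=rays(p,np.stack([u,v],-1).reshape(-1,2))*p['z_map'].reshape(-1,1);T=cam(p,s)
    c=d@T[:3,:3].T+T[:3,3];c[p['z_map'].ravel()==0]=np.nan
    return c.reshape(h,w,3)
def plane(p,uv,z,s=None):
    T=cam(p,s);d=rays(p,uv)@T[:3,:3].T;return T[:3,3]+d*((z-T[2,3])/d[:,2])[:,None]
def proj(p,X,s=None):
    T=cam(p,s);c=(np.asarray(X,float).reshape(-1,3)-T[:3,3])@T[:3,:3];c=c*[1,-1,-1]
    return cv2.projectPoints(c,np.zeros(3),np.zeros(3),np.array(p['mtx']),np.array(p['dist_coeffs']))[0].reshape(-1,2)
E
python3 - <<'E'
import pickle;from h import *
d=pickle.load(open('a.pkl','rb'));np.set_printoptions(precision=4,suppress=True)
for cn in('top','side'):
    p=d[cn];c=cloud(p)
    from scipy import ndimage as N
    ok=np.isfinite(c[...,2])&(c[...,2]>.006)&(c[...,0]>.25)&(c[...,0]<.9)&(abs(c[...,1])<.55)&(c[...,2]<.15)
    l,n=N.label(ok);print(cn,'table z',np.nanmedian(c[...,2][(abs(c[...,2])<.02)]))
    for i in range(1,n+1):
        m=l==i
        if m.sum()<15: continue
        q=c[m];v,u=np.nonzero(m);b=q[q[:,2]>q[:,2].max()-.012]
        print(i,m.sum(),'px',u.mean().round(),v.mean().round(),'min',q.min(0),'max',q.max(0),'mid',(q.min(0)+q.max(0))[:2]/2)
p=d['top'];f=p['frame']
a=cv2.resize(f[165:275,85:235],None,fx=5,fy=5,interpolation=2);cv2.imwrite('pics/b1.png',a[:,:,::-1])
a=cv2.resize(f[180:275,310:450],None,fx=5,fy=5,interpolation=2);cv2.imwrite('pics/b2.png',a[:,:,::-1])
E
```

```text
top table z -0.0009296695350436979
1 849 px 277.0 99.0 min [ 0.7879 -0.0105  0.0063] max [0.8408 0.0517 0.1327] mid [0.8143 0.0206]
2 666 px 365.0 97.0 min [ 0.7988 -0.2258  0.0061] max [ 0.8584 -0.1705  0.0731] mid [ 0.8286 -0.1981]
4 665 px 334.0 109.0 min [ 0.7695 -0.1483  0.0063] max [ 0.8274 -0.0897  0.0735] mid [ 0.7984 -0.119 ]
5 656 px 205.0 115.0 min [0.7506 0.1513 0.0061] max [0.8495 0.2485 0.0288] mid [0.8    0.1999]
6 688 px 395.0 112.0 min [ 0.7594 -0.2961  0.0063] max [ 0.8175 -0.2385  0.0726] mid [ 0.7884 -0.2673]
8 271 px 113.0 156.0 min [0.644  0.3829 0.006 ] max [0.7505 0.4838 0.0153] mid [0.6973 0.4333]
11 262 px 261.0 179.0 min [0.6059 0.0428 0.008 ] max [0.6457 0.0806 0.0628] mid [0.6258 0.0617]
12 181 px 171.0 184.0 min [0.6005 0.2585 0.0063] max [0.6356 0.2939 0.0483] mid [0.6181 0.2762]
15 6182 px 387.0 228.0 min [ 0.405  -0.3703  0.006 ] max [ 0.6093 -0.0765  0.0362] mid [ 0.5072 -0.2234]
55 251 px 213.0 225.0 min [0.4575 0.1549 0.0061] max [0.59   0.2027 0.0146] mid [0.5238 0.1788]
139 311 px 123.0 234.0 min [0.4306 0.3647 0.006 ] max [0.5725 0.4149 0.0141] 
[... 1302 characters left out ...]
15 0.0269] mid [0.7973 0.201 ]
13 842 px 375.0 263.0 min [0.2919 0.0918 0.0061] max [0.3761 0.2559 0.0224] mid [0.334  0.1739]
15 265 px 287.0 254.0 min [0.4538 0.1545 0.006 ] max [0.5946 0.2035 0.0132] mid [0.5242 0.179 ]
16 472 px 230.0 274.0 min [0.5987 0.2595 0.0062] max [0.6332 0.2966 0.0468] mid [0.6159 0.2781]
17 941 px 317.0 286.0 min [0.4249 0.2707 0.006 ] max [0.4774 0.3225 0.0649] mid [0.4511 0.2966]
18 264 px 279.0 286.0 min [0.5048 0.2654 0.006 ] max [0.5411 0.3045 0.0203] mid [0.523 0.285]
19 574 px 163.0 338.0 min [0.6418 0.3794 0.006 ] max [0.7537 0.4839 0.0134] mid [0.6977 0.4317]
20 625 px 282.0 332.0 min [0.4292 0.3634 0.006 ] max [0.5778 0.416  0.0136] mid [0.5035 0.3897]
```

View pics/b1.png

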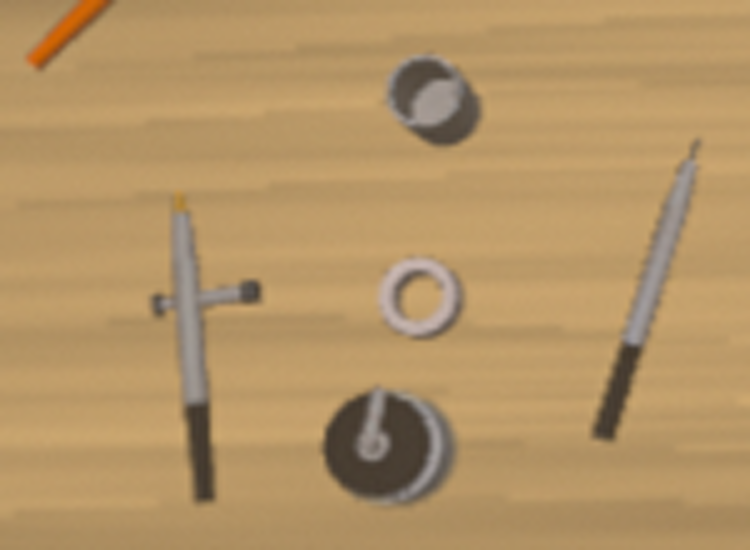

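View pics/b2.png

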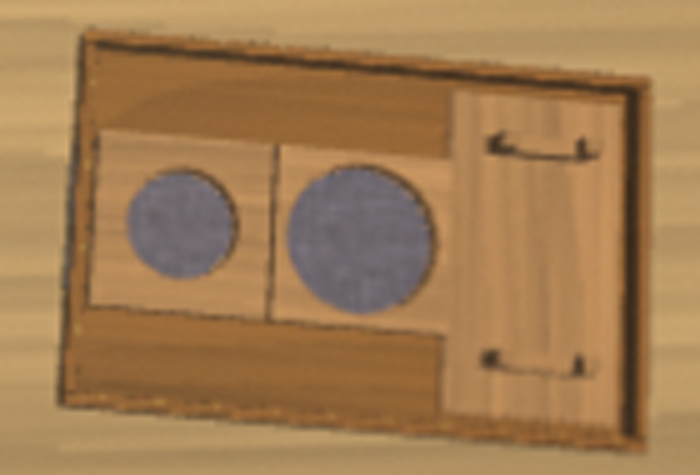

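```bash
python3 - <<'E'
import pickle;from h import *
from scipy.optimize import least_squares as LS
d=pickle.load(open('a.pkl','rb'));np.set_printoptions(precision=4,suppress=True)
def fit(q,r,c0):
    s=LS(lambda x:np.hypot(q[:,0]-x[0],q[:,1]-x[1])-r,c0,loss='soft_l1',f_scale=.001);return s.x,np.median(abs(s.fun))
for cn in('top','side'):
    p=d[cn];c=cloud(p).reshape(-1,3);z0=np.nanmedian(c[:,2][abs(c[:,2])<.006]) if cn=='top' else 0
    for nm,c0,r,zl,zh in(('jar',(.453,.293),.027,.010,.036),('cup',(.617,.277),.018,.010,.040)):
        q=c[(np.hypot(c[:,0]-c0[0],c[:,1]-c0[1])<r+.006)&(c[:,2]>zl)&(c[:,2]<zh)&(np.hypot(c[:,0]-c0[0],c[:,1]-c0[1])>r-.006)]
        print(cn,nm,len(q),fit(q,r,c0))
    # cap top
    q=c[(np.hypot(c[:,0]-.452,c[:,1]-.294)<.04)&(c[:,2]>.0455)&(c[:,2]<.053)]
    print('cap',cv2.minEnclosingCircle(q[:,:2].astype(np.float32)))
    q=c[(np.hypot(c[:,0]-.452,c[:,1]-.294)<.04)&(c[:,2]>.056)];print('tube',q.min(0),q.max(0))
    q=c[(np.hypot(c[:,0]-.617,c[:,1]-.277)<.03)&(c[:,2]>.041)];print('cuprim',cv2.minEnclosingCircle(q[:,:2].astype(np.float32)))
    q=c[(c[:,0]>.39)&(c[:,0]<.62)&(c[:,1]<-.06)&(c[:,1]>-.39)&(c[:,2]>.018)&(c[:,2]<.03)]
    rect=cv2.minAreaRect(q[:,:2].astype(np.float32));print('caddy',rect)
    q=c[(c[:,0]>.42)&(c[:,0]<.59)&(c[:,1]<-.08)&(c[:,1]>-.36)&(c[:,2]>.031)];print('forks',len(q),q.mean(0),q[q[:,0]>.5].mean(0),q[q[:,0]<.5].mean(0))
    q=c[(c[:,0]>.4)&(c[:,0]<.6)&(c[:,1]>.35)&(c[:,1]<.43)&(c[:,2]>.006)&(c[:,2]<.02)]
    # barrel line
    l=cv2.fitLine(q[:,:2].astype(np.float32),cv2.DIST_HUBER,0,.01,.01).ravel()
    t=(q[:,:2]-l[2:])@l[:2];print('brush',l,t.min(),t.max(),'ang',np.degrees(np.arctan2(l[1],l[0])))
p=d['top']
def hue(f):return f.astype(int)
f=hue(p['frame']);felt=((f[...,2]>f[...,0]+2)).astype(np.uint8);felt[:,:320]=0;felt[:,430:]=0;felt[:195]=0;felt[265:]=0
n,l,st,ce=cv2.connectedComponentsWithStats(felt)
for i in range(1,n):
    if st[i,4]>100:
        v,u=np.nonzero(l==i);X=plane(p,np.c_[u,v],.010);print('felt',st[i],X.mean(0),cv2.minEnclosingCircle(X[:,:2].astype(np.float32)))
# rod pixel centreline from colours in b1: tip (121,205)->(126,264)
print(plane(p,[[85+180/5,165+196/5],[85+206/5,165+500/5]],.006))
print(plane(p,[[162,254]],.05))
E
```

```text
top jar 100 (array([0.4536, 0.2943]), np.float64(0.0005989555133909877))
top cup 108 (array([0.6186, 0.2749]), np.float64(0.0013981017124793278))
cap ((0.4538247585296631, 0.29398113489151), 0.024225320667028427)
tube [0.452  0.2855 0.0562] [0.4763 0.2974 0.0653]
cuprim ((0.6185201406478882, 0.2763059735298157), 0.01827002502977848)
caddy ((0.5063605904579163, -0.22290372848510742), (0.2798958420753479, 0.18147602677345276), 83.95183563232422)
forks 50 [ 0.4992 -0.3076  0.0331] [ 0.5486 -0.3166  0.0332] [ 0.4457 -0.2977  0.033 ]
brush [0.9955 0.0949 0.5139 0.3946] -0.08384657850487608 0.06708875908134644 ang 5.443257
side jar 356 (array([0.4512, 0.2933]), np.float64(0.0006237544575560822))
side cup 331 (array([0.6165, 0.2775]), np.float64(0.0010142988606855821))
cap ((0.4517689645290375, 0.29437577724456787), 0.0248293187469244)
tube [0.4493 0.2887 0.0561] [0.475  0.2987 0.0649]
cuprim ((0.6150959730148315, 0.27852994203567505), 0.019138282164931297)
caddy ((0.5031924247741699, -0.2233963906764984), (0.28377363085746765, 0.18029938638210297), 83.57799530029297)
forks 22 [ 0.4987 -0.3106  0.0339] [ 0.5457 -0.3143  0.0337] [ 0.4423 -0.3061  0.0341]
brush [0.9919 0.1271 0.4927 0.397 ] -0.06419814377152222 0.08554135980645819 ang 7.3038554
[[0.5772 0.4034 0.006 ]
 [0.4306 0.3846 0.006 ]]
[[0.4525 0.2882 0.05  ]]
```

```bash
cat >> h.py <<'E'
import sys
def go(x,y,z,ydir=None):
    """print tool-axis shift to world target; ydir = wanted angle of tool y from world +y (ccw, rad)"""
    from plant import r
    s=r.get_state();M=R.from_quat(s['eef_rot']).as_matrix();p=s['tool_pos']
    cur=np.arctan2(-M[0,1],M[1,1])
    np.set_printoptions(precision=4,suppress=True)
    print('t',round(s['clock'],2),'pos',p,'ydir',round(cur,4),'tilt',M[:,2],'open',round(s['opening'],3),'F',s['contact_force'])
    print('shift tool',M.T@(np.array([x,y,z])-p),'yaw',None if ydir is None else round(-(ydir-cur),4))
if __name__=='__main__': go(*map(float,sys.argv[1:]))
E
python3 h.py .4525 .2938 .12 -.108
```

```text
t 0.15 pos [0.1399 0.6087 0.2381] ydir -0.2257 tilt [-0.0002 -0.0014 -1.    ] open 1.002 F [ 0.9396 -0.8256 -0.1712]
shift tool [-0.3752 -0.2368  0.1185] yaw -0.1177
```

Request:
play_rows --targets '[{"jaw": 0, "dx": -0.042, "dy": -0.026, "dz": 0, "yaw": -0.03}, {"jaw": 0, "dx": -0.042, "dy": -0.026, "dz": 0, "yaw": -0.03}, {"jaw": 0, "dx": -0.042, "dy": -0.026, "dz": 0, "yaw": -0.03}, {"jaw": 0, "dx": -0.042, "dy": -0.026, "dz": 0, "yaw": -0.03}, {"jaw": 0, "dx": -0.042, "dy": -0.026, "dz": 0, "yaw": 0}]' --squeeze 20

```text
clock: 0.65
tool_pos: [0.3212, 0.4489, 0.2354]
eef_rot: [0.041, 0.999, 0.001, -0.004]
contact_force: [1.2, 1.5, -0.2]
opening: 0.999
```

```bash
python3 h.py .4525 .2938 .12 -.108
```

```text
t 0.65 pos [0.3212 0.4489 0.2354] ydir -0.0819 tilt [-0.0071  0.0023 -1.    ] open 0.999 F [ 1.1738  1.5035 -0.1731]
shift tool [-0.1443 -0.1441  0.1141] yaw 0.0261
```

Request:
play_rows --targets '[{"jaw": 0, "dx": -0.034, "dy": -0.034, "dz": 0.01, "yaw": 0}, {"jaw": 0, "dx": -0.034, "dy": -0.034, "dz": 0.01, "yaw": 0}, {"jaw": 0, "dx": -0.034, "dy": -0.034, "dz": 0.01, "yaw": 0}, {"jaw": 0, "dx": -0.03, "dy": -0.03, "dz": 0.01, "yaw": 0}, {"jaw": 0, "dx": 0, "dy": 0, "dz": 0, "yaw": 0}]'

```text
clock: 1.15
tool_pos: [0.4506, 0.2954, 0.1927]
eef_rot: [0.048, 0.999, -0.001, -0.002]
contact_force: [-0.2, 0.7, -0.8]
opening: 1.005
```

```bash
python3 h.py .4525 .2938 .10 -.108;python3 - <<'E'
from plant import r
import cv2,pickle
s=r.get_state();p=r.snapshot("wrist");p['s']=s;pickle.dump(p,open('w1.pkl','wb'));cv2.imwrite("pics/w1.png",p["frame"][:,:,::-1])
E
```

```text
t 1.15 pos [0.4506 0.2954 0.1927] ydir -0.0954 tilt [-0.0036 -0.0012 -1.    ] open 1.005 F [-0.1739  0.7337 -0.7982]
shift tool [-0.0023 -0.0013  0.0927] yaw 0.0126
```

View pics/w1.png

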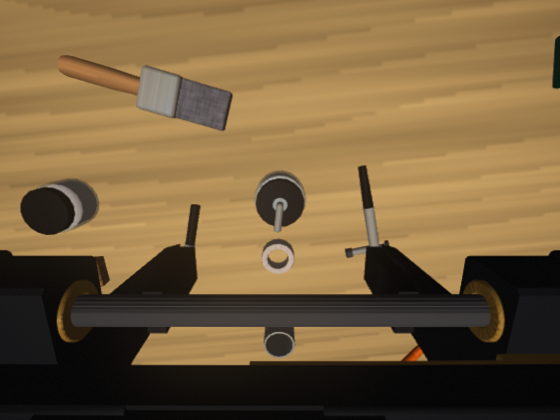

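The wrist view shows the siphon jar with its tube at (280,198), midway between the fingers. The airbrush, with stub and trigger, is to the right at (368,215), and the cup is at (279,345).

```bash
python3 - <<'E'
import pickle;from h import *
np.set_printoptions(precision=4,suppress=True)
p=pickle.load(open('w1.pkl','rb'));s=p['s']
print(plane(p,[[280,197]],.05,s))
c=cloud(p,s).reshape(-1,3)
print('table',np.nanmedian(c[abs(c[:,2])<.01,2]))
q=c[(np.hypot(c[:,0]-.452,c[:,1]-.294)<.04)&(c[:,2]>.045)&(c[:,2]<.054)]
print('cap',cv2.minEnclosingCircle(q[:,:2].astype(np.float32)))
q=c[(np.hypot(c[:,0]-.452,c[:,1]-.294)<.04)&(c[:,2]>.008)&(c[:,2]<.036)]
from scipy.optimize import least_squares as LS
print(len(q),LS(lambda x:np.hypot(q[:,0]-x[0],q[:,1]-x[1])-.027,(.452,.294),loss='soft_l1',f_scale=.001).x)
E
```

```text
[[0.4466 0.2954 0.05  ]]
table 8.49115416736157e-05
cap ((0.45303502678871155, 0.29465457797050476), 0.024144891649484634)
279 [0.4536 0.2947]
```

Request:
play_rows --targets '[{"jaw": 0, "dx": -0.002, "dy": -0.001, "dz": 0.035, "yaw": 0}, {"jaw": 0, "dx": 0, "dy": 0, "dz": 0.035, "yaw": 0}, {"jaw": 0, "dx": 0, "dy": 0, "dz": 0.035, "yaw": 0}, {"jaw": 0, "dx": 0, "dy": 0, "dz": 0.035, "yaw": 0}, {"jaw": 0, "dx": 0, "dy": 0, "dz": 0, "yaw": 0}]'

```text
clock: 1.7
tool_pos: [0.4485, 0.3081, 0.0516]
eef_rot: [0.042, 0.999, 0.007, -0.001]
contact_force: [-0.8, -0.4, -0.8]
opening: 0.998
```

```bash
python3 h.py .4527 .2943 .015 -.108
```

```text
t 1.7 pos [0.4485 0.3081 0.0516] ydir -0.0845 tilt [-0.001   0.0133 -0.9999] open 0.998 F [-0.8372 -0.3845 -0.7716]
shift tool [-0.0054 -0.0139  0.0364] yaw 0.0235
```

Request:
play_rows --targets '[{"jaw": 0, "dx": -0.005, "dy": -0.013, "dz": 0, "yaw": 0}, {"jaw": 0, "dx": 0, "dy": 0, "dz": 0.01, "yaw": 0}, {"jaw": 0, "dx": 0, "dy": 0, "dz": 0.01, "yaw": 0}, {"jaw": 0, "dx": 0, "dy": 0, "dz": 0.01, "yaw": 0}, {"jaw": 0, "dx": 0, "dy": 0, "dz": 0, "yaw": 0}]'

```text
clock: 2.2
tool_pos: [0.4541, 0.2983, 0.0243]
eef_rot: [0.041, 0.999, 0.01, 0.002]
contact_force: [-0.8, 0.4, 0.3]
opening: 1.003
```

```bash
python3 h.py .4527 .2943 .015 -.108
```

```text
t 2.2 pos [0.4541 0.2983 0.0243] ydir -0.0821 tilt [ 0.0045  0.0197 -0.9998] open 1.003 F [-0.8443  0.406   0.2911]
shift tool [ 0.0011 -0.0043  0.0092] yaw 0.0259
```

Request:
play_rows --targets '[{"jaw": 0, "dx": 0.001, "dy": -0.004, "dz": 0, "yaw": 0}, {"jaw": 0, "dx": 0, "dy": 0, "dz": 0.005, "yaw": 0}, {"jaw": 0, "dx": 0, "dy": 0, "dz": 0.004, "yaw": 0}, {"jaw": 0, "dx": 0, "dy": 0, "dz": 0, "yaw": 0}, {"jaw": 0, "dx": 0, "dy": 0, "dz": 0, "yaw": 0}]'

```text
clock: 2.7
tool_pos: [0.4532, 0.2947, 0.0152]
eef_rot: [0.041, 0.999, 0.01, 0.002]
contact_force: [0.0, 0.4, -0.0]
opening: 1.001
```

```bash
python3 h.py .4527 .2943 .015 -.108
```

```text
t 2.7 pos [0.4532 0.2947 0.0152] ydir -0.0822 tilt [ 0.0057  0.0206 -0.9998] open 1.001 F [ 0.0068  0.3789 -0.019 ]
shift tool [ 0.0004 -0.0005  0.0002] yaw 0.0258
```

Request:
play_rows --targets '[{"jaw": 1, "dx": 0, "dy": 0, "dz": 0, "yaw": 0}, {"jaw": 1, "dx": 0, "dy": 0, "dz": 0, "yaw": 0}, {"jaw": 1, "dx": 0, "dy": 0, "dz": 0, "yaw": 0}, {"jaw": 1, "dx": 0, "dy": 0, "dz": 0, "yaw": 0}, {"jaw": 1, "dx": 0, "dy": 0, "dz": 0, "yaw": 0}]' --squeeze 20

```text
clock: 3.2
tool_pos: [0.4534, 0.2951, 0.0155]
eef_rot: [0.041, 0.999, 0.011, 0.003]
contact_force: [-0.8, 0.2, -1.1]
opening: 0.605
```

```bash
python3 h.py .4527 .2943 .12 -.108
```

```text
t 3.2 pos [0.4534 0.2951 0.0155] ydir -0.082 tilt [ 0.0062  0.0212 -0.9998] open 0.605 F [-0.7741  0.1801 -1.1161]
shift tool [ 0.0001  0.0014 -0.1045] yaw 0.026
```

Request:
play_rows --targets '[{"jaw": 1, "dx": 0, "dy": 0, "dz": -0.01, "yaw": 0}, {"jaw": 1, "dx": 0, "dy": 0, "dz": -0.025, "yaw": 0}, {"jaw": 1, "dx": 0, "dy": 0, "dz": -0.03, "yaw": 0}, {"jaw": 1, "dx": 0, "dy": 0, "dz": -0.03, "yaw": 0}, {"jaw": 1, "dx": 0, "dy": 0, "dz": -0.01, "yaw": 0}]'

```text
clock: 3.7
tool_pos: [0.4512, 0.2917, 0.124]
eef_rot: [0.041, 0.999, 0.009, 0.001]
contact_force: [-0.3, 0.7, -0.9]
opening: 0.607
```

```bash
python3 h.py .505 -.223 .12 -.108
```

```text
t 3.7 pos [0.4512 0.2917 0.124 ] ydir -0.0812 tilt [ 0.0026  0.0176 -0.9998] open 0.607 F [-0.3192  0.7077 -0.9497]
shift tool [-0.0953 -0.5086 -0.0049] yaw 0.0268
```

Request:
play_rows --targets '[{"jaw": 1, "dx": -0.004, "dy": -0.03, "dz": 0, "yaw": 0}, {"jaw": 1, "dx": -0.008, "dy": -0.042, "dz": 0, "yaw": 0}, {"jaw": 1, "dx": -0.008, "dy": -0.042, "dz": 0, "yaw": 0}, {"jaw": 1, "dx": -0.008, "dy": -0.042, "dz": 0, "yaw": 0}, {"jaw": 1, "dx": -0.008, "dy": -0.042, "dz": 0, "yaw": 0}]'

```text
clock: 4.2
tool_pos: [0.4729, 0.0959, 0.1215]
eef_rot: [0.033, 0.999, 0.015, 0.004]
contact_force: [0.8, -0.2, -1.3]
opening: 0.61
```

```bash
python3 h.py .505 -.223 .12 -.108
```

```text
t 4.2 pos [0.4729 0.0959 0.1215] ydir -0.0663 tilt [ 0.0088  0.0294 -0.9995] open 0.61 F [ 0.7659 -0.1832 -1.2913]
shift tool [-0.0532 -0.316  -0.0076] yaw 0.0417
```

Request:
play_rows --targets '[{"jaw": 1, "dx": -0.006, "dy": -0.035, "dz": 0, "yaw": 0.01}, {"jaw": 1, "dx": -0.006, "dy": -0.035, "dz": 0, "yaw": 0.01}, {"jaw": 1, "dx": -0.006, "dy": -0.035, "dz": 0, "yaw": 0.01}, {"jaw": 1, "dx": -0.006, "dy": -0.035, "dz": 0, "yaw": 0.01}, {"jaw": 1, "dx": -0.006, "dy": -0.035, "dz": 0, "yaw": 0}]'

```text
clock: 4.7
tool_pos: [0.4858, -0.0904, 0.1148]
eef_rot: [0.055, 0.998, 0.014, 0.002]
contact_force: [0.4, 0.1, -0.1]
opening: 0.608
```

```bash
python3 h.py .505 -.223 .12 -.108
```

```text
t 4.7 pos [ 0.4858 -0.0904  0.1148] ydir -0.1099 tilt [ 0.0056  0.0281 -0.9996] open 0.608 F [ 0.3733  0.0742 -0.1244]
shift tool [-0.0337 -0.1295 -0.0088] yaw -0.0019
```

Request:
play_rows --targets '[{"jaw": 1, "dx": -0.008, "dy": -0.028, "dz": 0, "yaw": 0}, {"jaw": 1, "dx": -0.008, "dy": -0.028, "dz": 0, "yaw": 0}, {"jaw": 1, "dx": -0.008, "dy": -0.028, "dz": 0, "yaw": 0}, {"jaw": 1, "dx": -0.006, "dy": -0.022, "dz": 0, "yaw": 0}, {"jaw": 1, "dx": 0, "dy": 0, "dz": 0, "yaw": 0}]'

```text
clock: 5.2
tool_pos: [0.5005, -0.2115, 0.1093]
eef_rot: [0.061, 0.998, 0.012, -0.0]
contact_force: [-0.6, 0.1, -0.7]
opening: 0.606
```

```bash
python3 h.py .505 -.223 .06 -.108; python3 - <<'E'
from plant import r
import cv2,pickle
s=r.get_state();p=r.snapshot("wrist");p['s']=s;pickle.dump(p,open('w2.pkl','wb'));cv2.imwrite("pics/w2.png",p["frame"][:,:,::-1])
E
```

```text
t 5.2 pos [ 0.5005 -0.2115  0.1093] ydir -0.1215 tilt [ 0.0006  0.0247 -0.9997] open 0.606 F [-0.6005  0.1464 -0.6651]
shift tool [-0.006 -0.012  0.049] yaw -0.0135
```

View pics/w2.png

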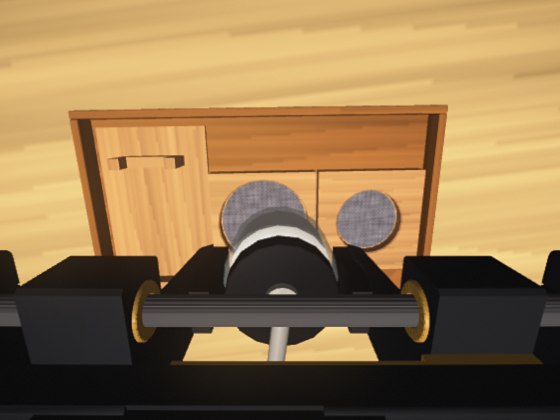

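The wrist view shows the jar held upright between the fingers. The wide felt recess is below it at (265,215), the narrow recess is at (367,219), and the rest is on the left.

```bash
python3 - <<'E'
import pickle;from h import *
np.set_printoptions(precision=4,suppress=True)
p=pickle.load(open('w2.pkl','rb'));s=p['s']
c=cloud(p,s)
f=p['frame'].astype(int);m=(f[...,2]>f[...,0]+0)&(c[...,2]>.003)&(c[...,2]<.016)&(c[...,1]>-.2)&(c[...,0]<.6)
q=c[m];print(len(q),q.mean(0),cv2.minEnclosingCircle(q[:,:2].astype(np.float32)))
C=c.reshape(-1,3)
# back wall edges: points on wall top z~.024
q=C[(abs(C[:,2]-.024)<.003)&(C[:,0]<.43)&(C[:,1]<-.05)&(C[:,1]>-.4)];print('nearwall',len(q),cv2.minAreaRect(q[:,:2].astype(np.float32)))
# expected pixel overlay
yaw=-.108;o=np.array([.505,-.223]);M=np.array([[np.cos(yaw),-np.sin(yaw)],[np.sin(yaw),np.cos(yaw)]])
im=p['frame'].copy()
a=np.linspace(0,6.28,60)
for yy,rr,z in((0,.036,.02),(.086,.0265,.02)):
    P=(np.c_[rr*np.cos(a),yy+rr*np.sin(a)]@M.T)+o
    for u in proj(p,np.c_[P,np.full(60,z)],s): cv2.circle(im,tuple(int(t) for t in u.round()),1,(0,255,0),-1)
P=np.array([[.09,.138],[-.09,.138],[-.09,-.138],[.09,-.138]])@M.T+o
u=proj(p,np.c_[P,np.full(4,.024)],s).round().astype(int);cv2.polylines(im,[u[:,None]],True,(255,0,0))
cv2.imwrite('pics/w2o.png',im[:,:,::-1])
E
```

```text
0 [nan nan nan] ((0.0, 0.0), 0.0)
nearwall 3162 ((0.42783433198928833, -0.22262786328792572), (0.2607554793357849, 0.027525607496500015), 84.88338470458984)<stdin>:6: RuntimeWarning: Mean of empty slice.
  ret = um.true_divide(
```

View pics/w2o.png

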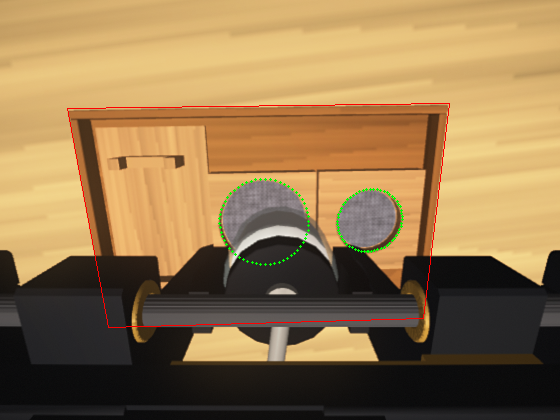

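Request:
play_rows --targets '[{"jaw": 1, "dx": -0.005, "dy": -0.011, "dz": 0, "yaw": 0}, {"jaw": 1, "dx": 0, "dy": 0, "dz": 0.015, "yaw": 0}, {"jaw": 1, "dx": 0, "dy": 0, "dz": 0.015, "yaw": 0}, {"jaw": 1, "dx": 0, "dy": 0, "dz": 0.015, "yaw": 0}, {"jaw": 1, "dx": 0, "dy": 0, "dz": 0, "yaw": 0}]'

```text
clock: 5.75
tool_pos: [0.5055, -0.2153, 0.0629]
eef_rot: [0.055, 0.998, 0.014, -0.0]
contact_force: [0.1, -0.0, -0.1]
opening: 0.608
```

```bash
python3 h.py .505 -.223 .026 -.108
```

```text
t 5.75 pos [ 0.5055 -0.2153  0.0629] ydir -0.1106 tilt [ 0.0006  0.029  -0.9996] open 0.608 F [ 0.1441 -0.0269 -0.0698]
shift tool [-0.0005 -0.0087  0.0367] yaw -0.0026
```

Request:
play_rows --targets '[{"jaw": 1, "dx": 0, "dy": -0.009, "dz": 0, "yaw": 0}, {"jaw": 1, "dx": 0, "dy": 0, "dz": 0.01, "yaw": 0}, {"jaw": 1, "dx": 0, "dy": 0, "dz": 0.01, "yaw": 0}, {"jaw": 1, "dx": 0, "dy": 0, "dz": 0.007, "yaw": 0}, {"jaw": 1, "dx": 0, "dy": 0, "dz": 0, "yaw": 0}]'

```text
clock: 6.25
tool_pos: [0.5058, -0.2234, 0.0351]
eef_rot: [0.054, 0.998, 0.014, 0.001]
contact_force: [-0.4, 0.0, -0.6]
opening: 0.607
```

```bash
python3 h.py .505 -.223 .026 -.108
```

```text
t 6.25 pos [ 0.5058 -0.2234  0.0351] ydir -0.1082 tilt [ 0.0028  0.0287 -0.9996] open 0.607 F [-0.3508  0.0083 -0.6348]
shift tool [0.0009 0.0001 0.0091] yaw -0.0002
```

Request:
play_rows --targets '[{"jaw": 1, "dx": 0, "dy": 0, "dz": 0.005, "yaw": 0}, {"jaw": 1, "dx": 0, "dy": 0, "dz": 0.003, "yaw": 0}, {"jaw": 1, "dx": 0, "dy": 0, "dz": 0.002, "yaw": 0}, {"jaw": 1, "dx": 0, "dy": 0, "dz": 0, "yaw": 0}, {"jaw": 1, "dx": 0, "dy": 0, "dz": 0, "yaw": 0}]'

```text
clock: 6.75
tool_pos: [0.5066, -0.2229, 0.0258]
eef_rot: [0.054, 0.998, 0.014, 0.001]
contact_force: [-1.2, 0.1, -1.0]
opening: 0.606
```

```bash
python3 h.py .505 -.223 .025 -.108
```

```text
t 6.75 pos [ 0.5066 -0.2229  0.0258] ydir -0.1074 tilt [ 0.0041  0.0278 -0.9996] open 0.606 F [-1.1723  0.0691 -1.017 ]
shift tool [ 0.0015 -0.0003  0.0008] yaw 0.0006
```

Request:
play_rows --targets '[{"jaw": 1, "dx": 0.001, "dy": 0, "dz": 0.001, "yaw": 0}, {"jaw": 1, "dx": 0, "dy": 0, "dz": 0.0005, "yaw": 0}, {"jaw": 1, "dx": 0, "dy": 0, "dz": 0, "yaw": 0}, {"jaw": 0.25, "dx": 0, "dy": 0, "dz": 0, "yaw": 0}, {"jaw": 0.2, "dx": 0, "dy": 0, "dz": 0, "yaw": 0}]'

```text
clock: 7.25
tool_pos: [0.5066, -0.2229, 0.0255]
eef_rot: [0.054, 0.998, 0.014, 0.003]
contact_force: [-0.5, 0.1, -0.0]
opening: 0.766
```

Request:
play_rows --targets '[{"jaw": 0.2, "dx": 0, "dy": 0, "dz": 0, "yaw": 0}, {"jaw": 0.2, "dx": 0, "dy": 0, "dz": -0.01, "yaw": 0}, {"jaw": 0.2, "dx": 0, "dy": 0, "dz": -0.02, "yaw": 0}, {"jaw": 0.2, "dx": 0, "dy": 0, "dz": -0.03, "yaw": 0}, {"jaw": 0.2, "dx": 0, "dy": 0, "dz": -0.03, "yaw": 0}]'

```text
clock: 7.75
tool_pos: [0.5033, -0.2242, 0.1157]
eef_rot: [0.053, 0.998, 0.015, -0.002]
contact_force: [1.5, -0.5, 0.1]
opening: 0.803
```

```bash
python3 h.py .617 .277 .12 -.108;python3 - <<'E'
from plant import r
import cv2,pickle
p=r.snapshot("side");pickle.dump(p,open('s3.pkl','wb'));a=p["frame"][130:230,230:390];cv2.imwrite("pics/s3.png",cv2.resize(a,None,fx=5,fy=5,interpolation=2)[:,:,::-1])
E
```

```text
t 7.75 pos [ 0.5033 -0.2242  0.1157] ydir -0.1061 tilt [-0.0016  0.0297 -0.9996] open 0.803 F [ 1.5185 -0.478   0.0797]
shift tool [-0.06    0.5104  0.0104] yaw 0.0019
```

View pics/s3.png

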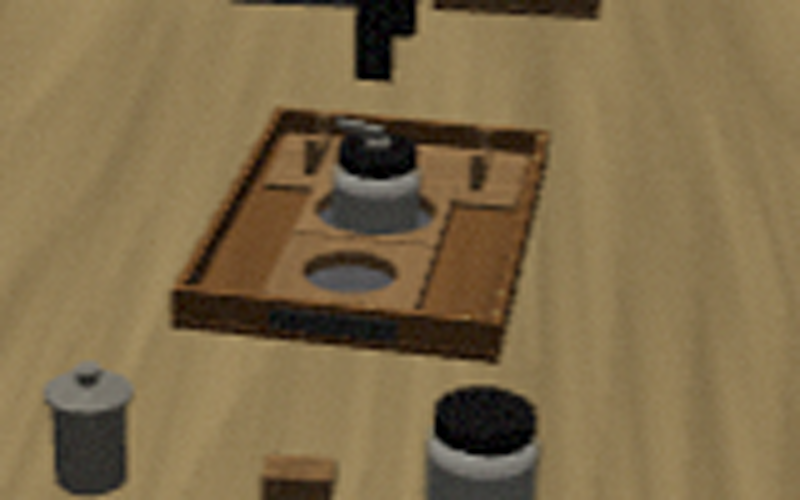

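The side view shows the siphon jar standing upright in the wide recess at about (375,190) in the crop, with felt visible around it. Next is the cup.

Request:
play_rows --targets '[{"jaw": 0.2, "dx": -0.004, "dy": 0.04, "dz": 0, "yaw": 0}, {"jaw": 0.2, "dx": -0.005, "dy": 0.045, "dz": 0, "yaw": 0}, {"jaw": 0.2, "dx": -0.005, "dy": 0.045, "dz": 0, "yaw": 0}, {"jaw": 0.2, "dx": -0.005, "dy": 0.045, "dz": 0, "yaw": 0}, {"jaw": 0.2, "dx": -0.005, "dy": 0.045, "dz": 0, "yaw": 0}]'

```text
clock: 8.3
tool_pos: [0.5566, -0.0149, 0.1303]
eef_rot: [0.063, 0.998, 0.01, 0.006]
contact_force: [0.6, -0.9, 0.8]
opening: 0.798
```

```bash
python3 h.py .617 .277 .14 -.108
```

```text
t 8.3 pos [ 0.5566 -0.0149  0.1303] ydir -0.1267 tilt [ 0.0123  0.0185 -0.9998] open 0.798 F [ 0.6413 -0.9472  0.7738]
shift tool [-0.023   0.2973 -0.0035] yaw -0.0187
```

Request:
play_rows --targets '[{"jaw": 0.2, "dx": -0.003, "dy": 0.045, "dz": 0, "yaw": 0}, {"jaw": 0.2, "dx": -0.003, "dy": 0.045, "dz": 0, "yaw": 0}, {"jaw": 0.2, "dx": -0.003, "dy": 0.045, "dz": 0, "yaw": 0}, {"jaw": 0.2, "dx": -0.003, "dy": 0.045, "dz": 0, "yaw": 0}, {"jaw": 0.2, "dx": -0.003, "dy": 0.045, "dz": 0, "yaw": 0}]'

```text
clock: 8.8
tool_pos: [0.601, 0.2157, 0.1384]
eef_rot: [0.063, 0.998, 0.01, 0.007]
contact_force: [1.4, 0.7, -0.6]
opening: 0.801
```

```bash
python3 h.py .617 .277 .08 -.108
```

```text
t 8.8 pos [0.601  0.2157 0.1384] ydir -0.1266 tilt [ 0.0151  0.0188 -0.9997] open 0.801 F [ 1.3561  0.7308 -0.6058]
shift tool [-0.0074  0.0616  0.0597] yaw -0.0186
```

Request:
play_rows --targets '[{"jaw": 0.2, "dx": -0.002, "dy": 0.03, "dz": 0, "yaw": -0.01}, {"jaw": 0.2, "dx": -0.003, "dy": 0.022, "dz": 0, "yaw": 0}, {"jaw": 0.2, "dx": 0, "dy": 0, "dz": 0.02, "yaw": 0}, {"jaw": 0.2, "dx": 0, "dy": 0, "dz": 0.02, "yaw": 0}, {"jaw": 0.2, "dx": 0, "dy": 0, "dz": 0, "yaw": 0}]'

```text
clock: 9.3
tool_pos: [0.6115, 0.2845, 0.1027]
eef_rot: [0.051, 0.999, 0.016, 0.008]
contact_force: [0.7, -0.5, 0.6]
opening: 0.795
```

```bash
python3 h.py .617 .277 .055 -.108;python3 - <<'E'
from plant import r
import cv2,pickle
s=r.get_state();p=r.snapshot("wrist");p['s']=s;pickle.dump(p,open('w4.pkl','wb'));cv2.imwrite("pics/w4.png",p["frame"][:,:,::-1])
E
```

```text
t 9.3 pos [0.6115 0.2845 0.1027] ydir -0.1021 tilt [ 0.0184  0.0314 -0.9993] open 0.795 F [ 0.6751 -0.4962  0.5845]
shift tool [-0.0055 -0.0085  0.0475] yaw 0.0059
```

View pics/w4.png

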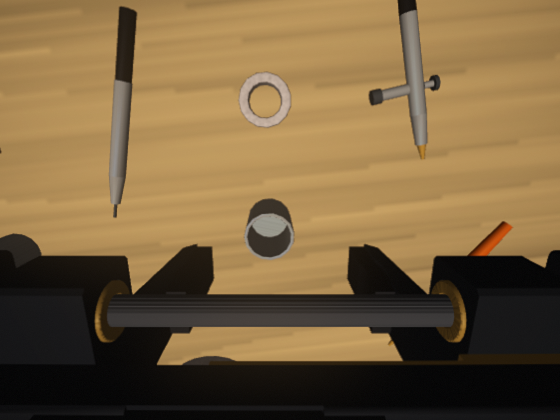

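```bash
python3 - <<'E'
import pickle;from h import *
np.set_printoptions(precision=4,suppress=True)
p=pickle.load(open('w4.pkl','rb'));s=p['s']
print('rim px',plane(p,[[269,237]],.045,s))
c=cloud(p,s).reshape(-1,3)
print('table',np.nanmedian(c[abs(c[:,2])<.01,2]))
q=c[(np.hypot(c[:,0]-.617,c[:,1]-.277)<.03)&(c[:,2]>.041)&(c[:,2]<.05)];print(cv2.minEnclosingCircle(q[:,:2].astype(np.float32)),q[:,2].max())
A=plane(p,[[422,158],[411,60]],.006,s);print('brush',A,np.arctan2(*(A[0]-A[1])[[1,0]]))
E
```

```text
rim px [[0.6185 0.2778 0.045 ]]
table 9.66976110694101e-05
((0.6180415749549866, 0.2778828740119934), 0.018192622810602188) 0.046749427806846516
brush [[0.5802 0.4054 0.006 ]
 [0.5073 0.3953 0.006 ]] 0.13657611955308785
```

Request:
play_rows --targets '[{"jaw": 0.2, "dx": -0.006, "dy": -0.008, "dz": 0, "yaw": 0}, {"jaw": 0.2, "dx": 0, "dy": -0.001, "dz": 0.015, "yaw": 0}, {"jaw": 0.2, "dx": 0, "dy": -0.001, "dz": 0.015, "yaw": 0}, {"jaw": 0.2, "dx": 0, "dy": -0.001, "dz": 0.015, "yaw": 0}, {"jaw": 0.2, "dx": 0, "dy": 0, "dz": 0, "yaw": 0}]'

```text
clock: 9.85
tool_pos: [0.6208, 0.2712, 0.0583]
eef_rot: [0.053, 0.998, 0.017, 0.011]
contact_force: [-0.2, -0.1, 0.5]
opening: 0.802
```

```bash
python3 h.py .6178 .2776 .016 -.108
```

```text
t 9.85 pos [0.6208 0.2712 0.0583] ydir -0.106 tilt [ 0.024   0.0322 -0.9992] open 0.802 F [-0.203  -0.1109  0.5283]
shift tool [0.0045 0.0046 0.0424] yaw 0.002
```

Request:
play_rows --targets '[{"jaw": 0.2, "dx": 0.004, "dy": 0.004, "dz": 0, "yaw": 0}, {"jaw": 0.2, "dx": 0, "dy": 0, "dz": 0.011, "yaw": 0}, {"jaw": 0.2, "dx": 0, "dy": 0, "dz": 0.011, "yaw": 0}, {"jaw": 0.2, "dx": 0, "dy": 0, "dz": 0.011, "yaw": 0}, {"jaw": 0.2, "dx": 0, "dy": 0, "dz": 0, "yaw": 0}]'

```text
clock: 10.35
tool_pos: [0.6172, 0.2782, 0.0221]
eef_rot: [0.053, 0.998, 0.017, 0.011]
contact_force: [-0.1, -0.1, -0.9]
opening: 0.801
```

```bash
python3 h.py .6178 .2776 .016 -.108
```

```text
t 10.35 pos [0.6172 0.2782 0.0221] ydir -0.105 tilt [ 0.0233  0.0329 -0.9992] open 0.801 F [-0.0894 -0.135  -0.8725]
shift tool [-0.0005 -0.0007  0.0061] yaw 0.003
```

Request:
play_rows --targets '[{"jaw": 0.2, "dx": 0, "dy": 0, "dz": 0.004, "yaw": 0}, {"jaw": 0.2, "dx": 0, "dy": 0, "dz": 0.002, "yaw": 0}, {"jaw": 0.2, "dx": 0, "dy": 0, "dz": 0, "yaw": 0}, {"jaw": 1, "dx": 0, "dy": 0, "dz": 0, "yaw": 0}, {"jaw": 1, "dx": 0, "dy": 0, "dz": 0, "yaw": 0}]' --squeeze 15

```text
clock: 10.85
tool_pos: [0.6179, 0.2786, 0.016]
eef_rot: [0.053, 0.998, 0.017, 0.011]
contact_force: [0.3, -0.3, -0.6]
opening: 0.643
```

Request:
play_rows --targets '[{"jaw": 1, "dx": 0, "dy": 0, "dz": 0, "yaw": 0}, {"jaw": 1, "dx": 0, "dy": 0, "dz": 0, "yaw": 0}, {"jaw": 1, "dx": 0, "dy": 0, "dz": 0, "yaw": 0}, {"jaw": 1, "dx": 0, "dy": 0, "dz": 0, "yaw": 0}, {"jaw": 1, "dx": 0, "dy": 0, "dz": 0, "yaw": 0}]'

```text
clock: 11.35
tool_pos: [0.6183, 0.2785, 0.0167]
eef_rot: [0.053, 0.998, 0.017, 0.012]
contact_force: [0.4, 0.3, -1.7]
opening: 0.418
```

```bash
python3 h.py .514 -.1375 .14 -.108
```

```text
t 11.35 pos [0.6183 0.2785 0.0167] ydir -0.1054 tilt [ 0.0252  0.0336 -0.9991] open 0.418 F [ 0.3908  0.2791 -1.6545]
shift tool [ 0.057  -0.42   -0.1398] yaw 0.0026
```

Request:
play_rows --targets '[{"jaw": 1, "dx": 0, "dy": 0, "dz": -0.01, "yaw": 0}, {"jaw": 1, "dx": 0, "dy": 0, "dz": -0.025, "yaw": 0}, {"jaw": 1, "dx": 0, "dy": 0, "dz": -0.03, "yaw": 0}, {"jaw": 1, "dx": 0, "dy": 0, "dz": -0.03, "yaw": 0}, {"jaw": 1, "dx": 0, "dy": 0, "dz": -0.02, "yaw": 0}]'

```text
clock: 11.85
tool_pos: [0.6129, 0.2735, 0.1339]
eef_rot: [0.052, 0.998, 0.016, 0.008]
contact_force: [0.2, 0.1, -0.9]
opening: 0.411
```

Request:
play_rows --targets '[{"jaw": 1, "dx": 0.005, "dy": -0.03, "dz": 0, "yaw": 0}, {"jaw": 1, "dx": 0.005, "dy": -0.04, "dz": 0, "yaw": 0}, {"jaw": 1, "dx": 0.005, "dy": -0.04, "dz": 0, "yaw": 0}, {"jaw": 1, "dx": 0.005, "dy": -0.04, "dz": 0, "yaw": 0}, {"jaw": 1, "dx": 0.005, "dy": -0.04, "dz": 0, "yaw": 0}]'

```text
clock: 12.35
tool_pos: [0.5714, 0.0934, 0.1352]
eef_rot: [0.046, 0.999, 0.023, 0.016]
contact_force: [0.2, -0.5, -0.7]
opening: 0.41
```

```bash
python3 h.py .514 -.1375 .12 -.108
```

```text
t 12.35 pos [0.5714 0.0934 0.1352] ydir -0.0923 tilt [ 0.0345  0.0442 -0.9984] open 0.41 F [ 0.1809 -0.5209 -0.686 ]
shift tool [ 0.036  -0.2357  0.0029] yaw 0.0157
```

Request:
play_rows --targets '[{"jaw": 1, "dx": 0.006, "dy": -0.04, "dz": 0, "yaw": 0.005}, {"jaw": 1, "dx": 0.006, "dy": -0.04, "dz": 0, "yaw": 0.005}, {"jaw": 1, "dx": 0.006, "dy": -0.04, "dz": 0, "yaw": 0}, {"jaw": 1, "dx": 0.006, "dy": -0.04, "dz": 0, "yaw": 0}, {"jaw": 1, "dx": 0.006, "dy": -0.03, "dz": 0, "yaw": 0}]'

```text
clock: 12.85
tool_pos: [0.5213, -0.1019, 0.1291]
eef_rot: [0.052, 0.998, 0.022, 0.019]
contact_force: [0.1, -0.1, -0.3]
opening: 0.415
```

```bash
python3 h.py .514 -.1375 .08 -.108
```

```text
t 12.85 pos [ 0.5213 -0.1019  0.1291] ydir -0.1039 tilt [ 0.0403  0.0412 -0.9983] open 0.415 F [ 0.1423 -0.1441 -0.3441]
shift tool [ 0.0053 -0.0384  0.0472] yaw 0.0041
```

Request:
play_rows --targets '[{"jaw": 1, "dx": 0.003, "dy": -0.02, "dz": 0, "yaw": 0}, {"jaw": 1, "dx": 0.002, "dy": -0.018, "dz": 0, "yaw": 0}, {"jaw": 1, "dx": 0, "dy": 0, "dz": 0.015, "yaw": 0}, {"jaw": 1, "dx": 0, "dy": 0, "dz": 0.02, "yaw": 0}, {"jaw": 1, "dx": 0, "dy": 0, "dz": 0.01, "yaw": 0}]'

```text
clock: 13.35
tool_pos: [0.5133, -0.1494, 0.0856]
eef_rot: [0.059, 0.998, 0.018, 0.022]
contact_force: [0.4, 0.5, -0.8]
opening: 0.412
```

```bash
python3 h.py .514 -.1375 .06 -.108;python3 - <<'E'
from plant import r
import cv2,pickle
s=r.get_state();p=r.snapshot("wrist");p['s']=s;pickle.dump(p,open('w5.pkl','wb'));cv2.imwrite("pics/w5.png",p["frame"][:,:,::-1])
E
```

```text
t 13.35 pos [ 0.5133 -0.1494  0.0856] ydir -0.1177 tilt [ 0.0462  0.0325 -0.9984] open 0.412 F [ 0.3683  0.4951 -0.751 ]
shift tool [0.0018 0.0109 0.026 ] yaw -0.0097
```

View pics/w5.png

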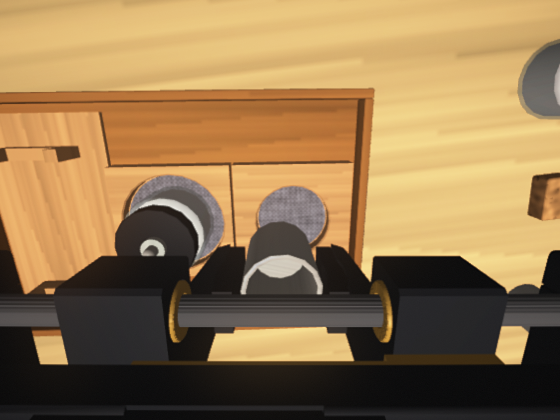

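The cup is held upright at (283,270). The narrow recess is at (292,215), the jar stands in its well, and I still need to shift about +11 mm.

```bash
python3 - <<'E'
import pickle;from h import *
np.set_printoptions(precision=4,suppress=True)
p=pickle.load(open('w5.pkl','rb'));s=p['s']
# recess rim extremes at z=.020: left 257, right 328
print(plane(p,[[257,217],[328,217],[292,186]],.020,s))
E
```

```text
[[ 0.5084 -0.1631  0.02  ]
 [ 0.5152 -0.1118  0.02  ]
 [ 0.4889 -0.1355  0.02  ]]
```

Request:
play_rows --targets '[{"jaw": 1, "dx": 0.002, "dy": 0.01, "dz": 0, "yaw": 0}, {"jaw": 1, "dx": 0, "dy": 0, "dz": 0.01, "yaw": 0}, {"jaw": 1, "dx": 0, "dy": 0, "dz": 0.015, "yaw": 0}, {"jaw": 1, "dx": 0, "dy": 0, "dz": 0, "yaw": 0}, {"jaw": 1, "dx": 0, "dy": 0, "dz": 0, "yaw": 0}]'

```text
clock: 13.9
tool_pos: [0.5155, -0.1344, 0.0611]
eef_rot: [0.057, 0.998, 0.018, 0.023]
contact_force: [0.3, -0.5, -0.3]
opening: 0.414
```

```bash
python3 h.py .514 -.1375 .027 -.108
```

```text
t 13.9 pos [ 0.5155 -0.1344  0.0611] ydir -0.1129 tilt [ 0.0489  0.0338 -0.9982] open 0.414 F [ 0.2679 -0.5005 -0.2943]
shift tool [ 0.0026 -0.0046  0.0339] yaw -0.0049
```

Request:
play_rows --targets '[{"jaw": 1, "dx": 0.002, "dy": -0.004, "dz": 0, "yaw": 0}, {"jaw": 1, "dx": 0, "dy": 0, "dz": 0.01, "yaw": 0}, {"jaw": 1, "dx": 0, "dy": 0, "dz": 0.01, "yaw": 0}, {"jaw": 1, "dx": 0, "dy": 0, "dz": 0.005, "yaw": 0}, {"jaw": 1, "dx": 0, "dy": 0, "dz": 0, "yaw": 0}]'

```text
clock: 14.4
tool_pos: [0.5149, -0.138, 0.0352]
eef_rot: [0.057, 0.998, 0.018, 0.025]
contact_force: [-0.4, -0.1, -0.1]
opening: 0.416
```

```bash
python3 h.py .514 -.1375 .027 -.108
```

```text
t 14.4 pos [ 0.5149 -0.138   0.0352] ydir -0.1135 tilt [ 0.0511  0.0331 -0.9981] open 0.416 F [-0.3581 -0.1179 -0.0747]
shift tool [0.0013 0.0001 0.0081] yaw -0.0055
```

Request:
play_rows --targets '[{"jaw": 1, "dx": 0.001, "dy": 0, "dz": 0.004, "yaw": 0}, {"jaw": 1, "dx": 0, "dy": 0, "dz": 0.003, "yaw": 0}, {"jaw": 1, "dx": 0, "dy": 0, "dz": 0.001, "yaw": 0}, {"jaw": 1, "dx": 0, "dy": 0, "dz": 0, "yaw": 0}, {"jaw": 1, "dx": 0, "dy": 0, "dz": 0, "yaw": 0}]'

```text
clock: 14.9
tool_pos: [0.5146, -0.1375, 0.0268]
eef_rot: [0.057, 0.998, 0.018, 0.025]
contact_force: [-0.3, -0.8, 0.4]
opening: 0.414
```

```bash
python3 h.py .514 -.1375 .027 -.108
```

```text
t 14.9 pos [ 0.5146 -0.1375  0.0268] ydir -0.1132 tilt [ 0.0517  0.0329 -0.9981] open 0.414 F [-0.2522 -0.7813  0.4209]
shift tool [ 0.0006 -0.0001 -0.0003] yaw -0.0052
```

Request:
play_rows --targets '[{"jaw": 1, "dx": 0, "dy": 0, "dz": 0.0005, "yaw": 0}, {"jaw": 0.38, "dx": 0, "dy": 0, "dz": 0, "yaw": 0}, {"jaw": 0.38, "dx": 0, "dy": 0, "dz": 0, "yaw": 0}, {"jaw": 0.38, "dx": 0, "dy": 0, "dz": 0, "yaw": 0}, {"jaw": 0.38, "dx": 0, "dy": 0, "dz": 0, "yaw": 0}]'

```text
clock: 15.4
tool_pos: [0.5151, -0.1375, 0.0266]
eef_rot: [0.057, 0.998, 0.018, 0.025]
contact_force: [-0.6, 0.4, 0.1]
opening: 0.62
```

Request:
play_rows --targets '[{"jaw": 0.38, "dx": 0, "dy": 0, "dz": -0.01, "yaw": 0}, {"jaw": 0.38, "dx": 0, "dy": 0, "dz": -0.02, "yaw": 0}, {"jaw": 0.38, "dx": 0, "dy": 0, "dz": -0.03, "yaw": 0}, {"jaw": 0.38, "dx": 0, "dy": 0, "dz": -0.03, "yaw": 0}, {"jaw": 0.38, "dx": 0, "dy": 0, "dz": 0, "yaw": 0}]'

```text
clock: 15.9
tool_pos: [0.5094, -0.1404, 0.1209]
eef_rot: [0.056, 0.998, 0.018, 0.024]
contact_force: [0.3, -0.8, -0.0]
opening: 0.619
```

```bash
python3 h.py .500 .3945 .12 .13;python3 - <<'E'
from plant import r
import cv2,pickle
p=r.snapshot("side");pickle.dump(p,open('s6.pkl','wb'));a=p["frame"][130:230,230:390];cv2.imwrite("pics/s6.png",cv2.resize(a,None,fx=5,fy=5,interpolation=2)[:,:,::-1])
E
```

```text
t 15.9 pos [ 0.5094 -0.1404  0.1209] ydir -0.1121 tilt [ 0.0506  0.0326 -0.9982] open 0.619 F [ 0.2512 -0.8295 -0.0086]
shift tool [0.0701 0.5301 0.0178] yaw -0.2421
```

View pics/s6.png

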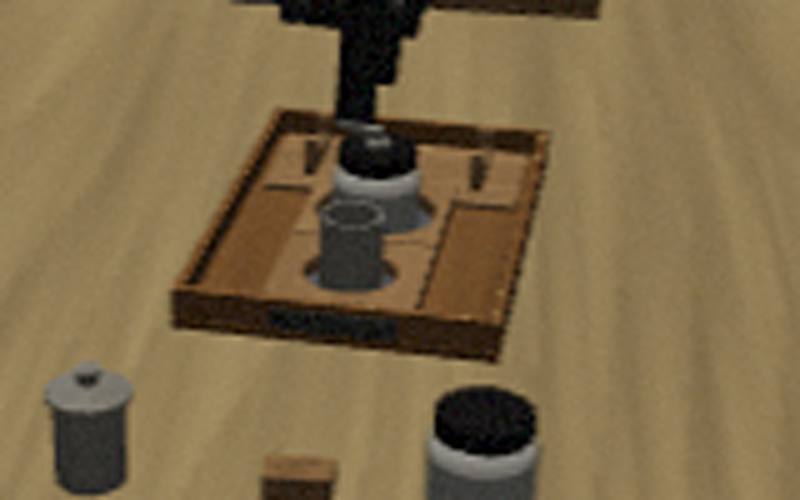

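The side view shows the cup upright in the narrow recess at (350,250) in the crop. Next is the airbrush.

Request:
play_rows --targets '[{"jaw": 0.5, "dx": 0.004, "dy": 0.04, "dz": 0, "yaw": -0.03}, {"jaw": 0.5, "dx": 0.004, "dy": 0.045, "dz": 0, "yaw": -0.03}, {"jaw": 0.5, "dx": 0.002, "dy": 0.045, "dz": 0, "yaw": -0.03}, {"jaw": 0.5, "dx": 0, "dy": 0.045, "dz": 0, "yaw": -0.03}, {"jaw": 0.5, "dx": 0, "dy": 0.045, "dz": 0, "yaw": -0.03}]'

```text
clock: 16.45
tool_pos: [0.5094, 0.0755, 0.123]
eef_rot: [-0.011, 1.0, 0.012, 0.022]
contact_force: [0.2, -0.4, -0.4]
opening: 0.499
```

```bash
python3 h.py .500 .3945 .12 .13
```

```text
t 16.45 pos [0.5094 0.0755 0.123 ] ydir 0.0232 tilt [ 0.0443  0.0246 -0.9987] open 0.499 F [ 0.2204 -0.3753 -0.3653]
shift tool [0.0025 0.319  0.0104] yaw -0.1068
```

Request:
play_rows --targets '[{"jaw": 0.5, "dx": 0, "dy": 0.046, "dz": 0, "yaw": -0.02}, {"jaw": 0.5, "dx": 0, "dy": 0.046, "dz": 0, "yaw": -0.02}, {"jaw": 0.5, "dx": 0, "dy": 0.046, "dz": 0, "yaw": -0.02}, {"jaw": 0.5, "dx": 0, "dy": 0.046, "dz": 0, "yaw": -0.01}, {"jaw": 0.5, "dx": 0, "dy": 0.046, "dz": 0, "yaw": 0}]'

```text
clock: 16.95
tool_pos: [0.4913, 0.3125, 0.1236]
eef_rot: [-0.048, 0.999, 0.008, 0.02]
contact_force: [0.4, -0.6, 0.1]
opening: 0.495
```

```bash
python3 h.py .500 .3945 .12 .13
```

```text
t 16.95 pos [0.4913 0.3125 0.1236] ydir 0.0972 tilt [ 0.0388  0.0189 -0.9991] open 0.495 F [ 0.4101 -0.5502  0.0541]
shift tool [-0.0164  0.0807  0.0055] yaw -0.0328
```

Request:
play_rows --targets '[{"jaw": 0.5, "dx": -0.006, "dy": 0.03, "dz": 0, "yaw": -0.02}, {"jaw": 0.5, "dx": -0.006, "dy": 0.03, "dz": 0, "yaw": -0.01}, {"jaw": 0.5, "dx": -0.004, "dy": 0.015, "dz": 0, "yaw": 0}, {"jaw": 0.5, "dx": 0, "dy": 0, "dz": 0.01, "yaw": 0}, {"jaw": 0.5, "dx": 0, "dy": 0, "dz": 0, "yaw": 0}]'

```text
clock: 17.45
tool_pos: [0.4918, 0.4007, 0.1102]
eef_rot: [-0.071, 0.997, 0.009, 0.017]
contact_force: [-0.4, -0.4, 0.7]
opening: 0.501
```

```bash
python3 h.py .500 .3945 .06 .13;python3 - <<'E'
from plant import r
import cv2,pickle
s=r.get_state();p=r.snapshot("wrist");p['s']=s;pickle.dump(p,open('w7.pkl','wb'));cv2.imwrite("pics/w7.png",p["frame"][:,:,::-1])
E
```

```text
t 17.45 pos [0.4918 0.4007 0.1102] ydir 0.1425 tilt [ 0.0322  0.0203 -0.9993] open 0.501 F [-0.449  -0.432   0.7392]
shift tool [-0.0055 -0.0081  0.0503] yaw 0.0125
```

View pics/w7.png

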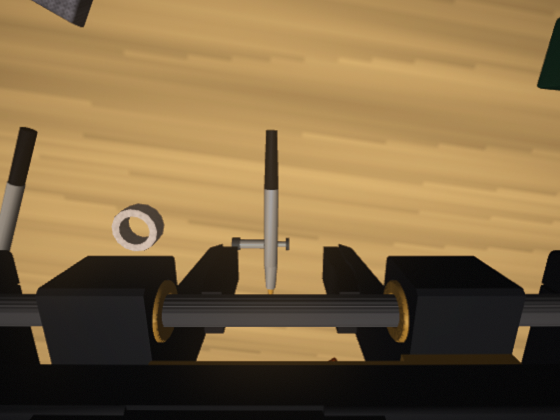

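The airbrush sits between the fingers. Its tail end is at (271,131), the stub at (235,244), the trigger at (288,243), and the nozzle is under the gripper rod.

```bash
python3 - <<'E'
import pickle;from h import *
np.set_printoptions(precision=4,suppress=True)
p=pickle.load(open('w7.pkl','rb'));s=p['s']
A=plane(p,[[271.5,130.5],[270.5,285],[270.7,244]],.007,s);print(A)
d=A[1]-A[0];d/=np.linalg.norm(d);print('yaw',np.arctan2(d[1],d[0]),'origin from tail',A[0]+.072*d,'from stub',A[2]-.025*d, 'len',np.linalg.norm(A[1]-A[0]))
c=cloud(p,s);print('table',np.nanmedian(c[(abs(c[...,2])<.006)][:,2]))
q=c[(c[...,2]>.006)&(c[...,2]<.016)&(c[...,1]>.34)&(c[...,1]<.44)&(c[...,0]>.40)&(c[...,0]<.505)]
l=cv2.fitLine(q[:,:2].astype(np.float32),cv2.DIST_HUBER,0,.001,.001).ravel();l*=np.sign(l[0])*np.array([1,1,np.sign(l[0]),np.sign(l[0])]);t=(q[:,:2]-l[2:])@l[:2];print(l,np.arctan2(l[1],l[0]),'tail',l[2:]+t.min()*l[:2],'orig',l[2:]+(t.min()+.072)*l[:2],len(q))
E
```

```text
[[0.4305 0.3867 0.007 ]
 [0.5666 0.4041 0.007 ]
 [0.5262 0.3989 0.007 ]]
yaw 0.12686867103519256 origin from tail [0.5019 0.3958 0.007 ] from stub [0.5014 0.3957 0.007 ] len 0.13725902594635822
table 7.752502470970146e-05
[0.9916 0.1296 0.4675 0.3915] 0.1299915 tail [0.43   0.3866] orig [0.5014 0.396 ] 1230
```

Request:
play_rows --targets '[{"jaw": 0.5, "dx": -0.006, "dy": -0.007, "dz": 0, "yaw": 0.01}, {"jaw": 0.5, "dx": 0, "dy": 0, "dz": 0.018, "yaw": 0}, {"jaw": 0.5, "dx": 0, "dy": 0, "dz": 0.018, "yaw": 0}, {"jaw": 0.5, "dx": 0, "dy": 0, "dz": 0.018, "yaw": 0}, {"jaw": 0.5, "dx": 0, "dy": 0, "dz": 0, "yaw": 0}]'

```text
clock: 18.0
tool_pos: [0.5063, 0.3842, 0.0555]
eef_rot: [-0.06, 0.998, 0.005, 0.018]
contact_force: [-0.8, -1.0, 0.7]
opening: 0.503
```

```bash
python3 h.py .5012 .3955 .005 .128
```

```text
t 18.0 pos [0.5063 0.3842 0.0555] ydir 0.12 tilt [ 0.0353  0.0131 -0.9993] open 0.503 F [-0.8171 -1.0279  0.6708]
shift tool [0.0056 0.0114 0.0505] yaw -0.008
```

Request:
play_rows --targets '[{"jaw": 0.5, "dx": 0.006, "dy": 0.011, "dz": 0, "yaw": -0.008}, {"jaw": 0.5, "dx": 0, "dy": 0, "dz": 0.012, "yaw": 0}, {"jaw": 0.5, "dx": 0, "dy": 0, "dz": 0.012, "yaw": 0}, {"jaw": 0.5, "dx": 0, "dy": 0, "dz": 0.008, "yaw": 0}, {"jaw": 0.5, "dx": 0, "dy": 0, "dz": 0, "yaw": 0}]'

```text
clock: 18.5
tool_pos: [0.5021, 0.3938, 0.0233]
eef_rot: [-0.062, 0.998, 0.006, 0.019]
contact_force: [-0.0, 0.8, 0.5]
opening: 0.497
```

```bash
python3 h.py .5012 .3955 .005 .128
```

```text
t 18.5 pos [0.5021 0.3938 0.0233] ydir 0.1251 tilt [ 0.0381  0.0136 -0.9992] open 0.497 F [-0.004   0.7625  0.4772]
shift tool [0.0014 0.0016 0.0183] yaw -0.0029
```

Request:
play_rows --targets '[{"jaw": 0.5, "dx": 0.001, "dy": 0.002, "dz": 0.003, "yaw": -0.003}, {"jaw": 0.5, "dx": 0, "dy": 0, "dz": 0.005, "yaw": 0}, {"jaw": 0.5, "dx": 0, "dy": 0, "dz": 0.005, "yaw": 0}, {"jaw": 0.5, "dx": 0, "dy": 0, "dz": 0.004, "yaw": 0}, {"jaw": 0.5, "dx": 0, "dy": 0, "dz": 0, "yaw": 0}]'

```text
clock: 19.0
tool_pos: [0.5016, 0.3964, 0.0051]
eef_rot: [-0.064, 0.998, 0.006, 0.02]
contact_force: [0.0, -0.1, 0.4]
opening: 0.501
```

```bash
python3 h.py .5012 .3955 .004 .128
```

```text
t 19.0 pos [0.5016 0.3964 0.0051] ydir 0.1286 tilt [ 0.0385  0.014  -0.9992] open 0.501 F [ 0.0498 -0.1283  0.3695]
shift tool [ 0.0005 -0.0009  0.001 ] yaw 0.0006
```

Request:
play_rows --targets '[{"jaw": 0.5, "dx": 0, "dy": -0.001, "dz": 0.0015, "yaw": 0}, {"jaw": 0.5, "dx": 0, "dy": 0, "dz": 0.0005, "yaw": 0}, {"jaw": 1, "dx": 0, "dy": 0, "dz": 0, "yaw": 0}, {"jaw": 1, "dx": 0, "dy": 0, "dz": 0, "yaw": 0}, {"jaw": 1, "dx": 0, "dy": 0, "dz": 0, "yaw": 0}]' --squeeze 25

```text
clock: 19.5
tool_pos: [0.5023, 0.3954, 0.0033]
eef_rot: [-0.064, 0.998, 0.006, 0.02]
contact_force: [0.9, 0.2, -0.1]
opening: 0.252
```

Request:
play_rows --targets '[{"jaw": 1, "dx": 0, "dy": 0, "dz": 0, "yaw": 0}, {"jaw": 1, "dx": 0, "dy": 0, "dz": 0, "yaw": 0}, {"jaw": 1, "dx": 0, "dy": 0, "dz": 0, "yaw": 0}, {"jaw": 1, "dx": 0, "dy": 0, "dz": 0, "yaw": 0}, {"jaw": 1, "dx": 0, "dy": 0, "dz": 0, "yaw": 0}]'

```text
clock: 20.0
tool_pos: [0.5023, 0.3956, 0.0035]
eef_rot: [-0.064, 0.998, 0.006, 0.02]
contact_force: [0.7, -0.5, -0.2]
opening: 0.13
```

```bash
python3 h.py .4955 -.3086 .14 -.108
```

```text
t 20.0 pos [0.5023 0.3956 0.0035] ydir 0.1283 tilt [ 0.0395  0.0147 -0.9991] open 0.13 F [ 0.7488 -0.4905 -0.2233]
shift tool [ 0.0909 -0.6962 -0.147 ] yaw 0.2363
```

Request:
play_rows --targets '[{"jaw": 1, "dx": 0, "dy": 0, "dz": -0.01, "yaw": 0}, {"jaw": 1, "dx": 0, "dy": 0, "dz": -0.025, "yaw": 0}, {"jaw": 1, "dx": 0, "dy": 0, "dz": -0.035, "yaw": 0}, {"jaw": 1, "dx": 0, "dy": 0, "dz": -0.035, "yaw": 0}, {"jaw": 1, "dx": 0, "dy": 0, "dz": -0.035, "yaw": 0}]'

```text
clock: 20.5
tool_pos: [0.4934, 0.3903, 0.1441]
eef_rot: [-0.065, 0.998, 0.002, 0.015]
contact_force: [-0.5, -0.2, -1.2]
opening: 0.13
```

```bash
python3 h.py .4955 -.3086 .14 -.108; python3 - <<'E'
from plant import r
import cv2,pickle
s=r.get_state();p=r.snapshot("wrist");p['s']=s;pickle.dump(p,open('w8.pkl','wb'));cv2.imwrite("pics/w8.png",p["frame"][:,:,::-1])
E
```

```text
t 20.5 pos [0.4934 0.3903 0.1441] ydir 0.1293 tilt [ 0.0305  0.0054 -0.9995] open 0.13 F [-0.5023 -0.1536 -1.1756]
shift tool [ 0.0881 -0.6933  0.0004] yaw 0.2373
```

View pics/w8.png

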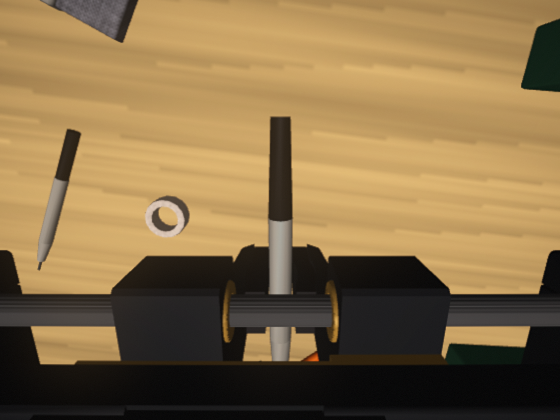

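The airbrush is held square in the fingers, with its tail toward the top at (280,118). Next I carry it to the rest.

Request:
play_rows --targets '[{"jaw": 1, "dx": 0.008, "dy": -0.03, "dz": 0, "yaw": 0.02}, {"jaw": 1, "dx": 0.008, "dy": -0.04, "dz": 0, "yaw": 0.02}, {"jaw": 1, "dx": 0.006, "dy": -0.04, "dz": 0, "yaw": 0.02}, {"jaw": 1, "dx": 0.006, "dy": -0.04, "dz": 0, "yaw": 0.02}, {"jaw": 1, "dx": 0.006, "dy": -0.04, "dz": 0, "yaw": 0.02}]'

```text
clock: 21.05
tool_pos: [0.4791, 0.2056, 0.1525]
eef_rot: [-0.018, 0.999, 0.014, 0.024]
contact_force: [0.5, -0.7, -0.6]
opening: 0.131
```

Request:
play_rows --targets '[{"jaw": 1, "dx": 0.003, "dy": -0.042, "dz": 0, "yaw": 0.02}, {"jaw": 1, "dx": 0.003, "dy": -0.042, "dz": 0, "yaw": 0.02}, {"jaw": 1, "dx": 0.003, "dy": -0.042, "dz": 0, "yaw": 0.02}, {"jaw": 1, "dx": 0.003, "dy": -0.042, "dz": 0, "yaw": 0.02}, {"jaw": 1, "dx": 0.003, "dy": -0.042, "dz": 0, "yaw": 0.02}]'

```text
clock: 21.55
tool_pos: [0.4626, -0.0117, 0.1484]
eef_rot: [0.033, 0.999, 0.015, 0.026]
contact_force: [1.4, -0.6, -1.0]
opening: 0.131
```

```bash
python3 h.py .4955 -.3086 .14 -.108
```

```text
t 21.55 pos [ 0.4626 -0.0117  0.1484] ydir -0.0651 tilt [ 0.0539  0.0289 -0.9981] open 0.131 F [ 1.44   -0.5785 -0.9583]
shift tool [-0.0521 -0.2942  0.0016] yaw 0.0429
```

Request:
play_rows --targets '[{"jaw": 1, "dx": -0.008, "dy": -0.042, "dz": 0, "yaw": 0.01}, {"jaw": 1, "dx": -0.008, "dy": -0.042, "dz": 0, "yaw": 0.01}, {"jaw": 1, "dx": -0.008, "dy": -0.042, "dz": 0, "yaw": 0.01}, {"jaw": 1, "dx": -0.008, "dy": -0.042, "dz": 0, "yaw": 0}, {"jaw": 1, "dx": -0.008, "dy": -0.042, "dz": 0, "yaw": 0}]'

```text
clock: 22.05
tool_pos: [0.4831, -0.2335, 0.1463]
eef_rot: [0.048, 0.998, 0.015, 0.027]
contact_force: [0.4, 0.2, -1.7]
opening: 0.135
```

```bash
python3 h.py .4955 -.3086 .14 -.108
```

```text
t 22.05 pos [ 0.4831 -0.2335  0.1463] ydir -0.0952 tilt [ 0.0552  0.0266 -0.9981] open 0.135 F [ 0.3637  0.2105 -1.724 ]
shift tool [-0.0192 -0.0738  0.0049] yaw 0.0128
```

Request:
play_rows --targets '[{"jaw": 1, "dx": -0.006, "dy": -0.03, "dz": 0, "yaw": 0.006}, {"jaw": 1, "dx": -0.006, "dy": -0.025, "dz": 0, "yaw": 0}, {"jaw": 1, "dx": -0.004, "dy": -0.01, "dz": 0, "yaw": 0}, {"jaw": 1, "dx": 0, "dy": 0, "dz": 0, "yaw": 0}, {"jaw": 1, "dx": 0, "dy": 0, "dz": 0, "yaw": 0}]'

```text
clock: 22.55
tool_pos: [0.4903, -0.3105, 0.1461]
eef_rot: [0.058, 0.998, 0.012, 0.027]
contact_force: [-0.4, 0.6, -0.7]
opening: 0.131
```

```bash
python3 h.py .4955 -.3086 .1 -.108; python3 - <<'E'
from plant import r
import cv2,pickle
s=r.get_state();p=r.snapshot("wrist");p['s']=s;pickle.dump(p,open('w9.pkl','wb'));cv2.imwrite("pics/w9.png",p["frame"][:,:,::-1])
E
```

```text
t 22.55 pos [ 0.4903 -0.3105  0.1461] ydir -0.1144 tilt [ 0.0559  0.0216 -0.9982] open 0.131 F [-0.4495  0.6386 -0.6859]
shift tool [-0.0025  0.0012  0.0463] yaw -0.0064
```

View pics/w9.png

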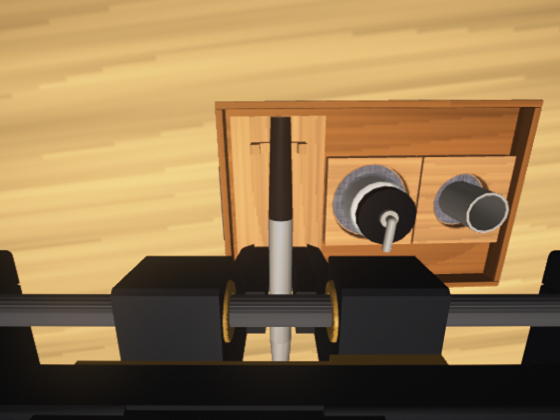

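```bash
python3 - <<'E'
import pickle;from h import *
np.set_printoptions(precision=4,suppress=True)
p=pickle.load(open('w9.pkl','rb'));s=p['s']
A=plane(p,[[216,101.5],[541,100]],.024,s);print(A,np.linalg.norm(A[1]-A[0]));d=(A[1]-A[0])[:2];d/=np.linalg.norm(d);ex=np.array([d[1],-d[0]]);print('yaw',np.arctan2(-d[0],d[1]),'centre',A[:,:2].mean(0)+.09*ex,'rest',A[:,:2].mean(0)+.09*ex-.086*d)
# fork prong inner edges at top z=.034
B=plane(p,[[250.5,143],[306.5,143]],.034,s);print('fork outer',B,B.mean(0), np.linalg.norm(B[1]-B[0]),'rest from fork',B.mean(0)[:2]+.056*ex)
T=plane(p,[[280,118]],s['tool_pos'][2]+.005,s);print('tail',T)
E
```

```text
[[ 0.4024 -0.3495  0.024 ]
 [ 0.4317 -0.0793  0.024 ]] 0.27180454357488987
yaw -0.10794917145342446 centre [ 0.5066 -0.2241] rest [ 0.4973 -0.3096]
fork outer [[ 0.4377 -0.3256  0.034 ]
 [ 0.4431 -0.28    0.034 ]] [ 0.4404 -0.3028  0.034 ] 0.045973516056776985 rest from fork [ 0.4961 -0.3089]
tail [[ 0.4185 -0.3022  0.1511]]
```

Request:
play_rows --targets '[{"jaw": 1, "dx": -0.003, "dy": 0.001, "dz": 0.01, "yaw": -0.005}, {"jaw": 1, "dx": 0, "dy": 0, "dz": 0.018, "yaw": 0}, {"jaw": 1, "dx": 0, "dy": 0, "dz": 0.018, "yaw": 0}, {"jaw": 1, "dx": 0, "dy": 0, "dz": 0.018, "yaw": 0}, {"jaw": 1, "dx": 0, "dy": 0, "dz": 0, "yaw": 0}]'

```text
clock: 23.1
tool_pos: [0.5001, -0.2982, 0.0799]
eef_rot: [0.047, 0.998, 0.014, 0.028]
contact_force: [-0.5, -0.3, -2.1]
opening: 0.132
```

```bash
python3 h.py .4955 -.3088 .055 -.108
```

```text
t 23.1 pos [ 0.5001 -0.2982  0.0799] ydir -0.0938 tilt [ 0.0566  0.0263 -0.998 ] open 0.132 F [-0.5016 -0.298  -2.1035]
shift tool [ 0.0049 -0.0118  0.0243] yaw 0.0142
```

Request:
play_rows --targets '[{"jaw": 1, "dx": 0.005, "dy": -0.012, "dz": 0, "yaw": 0.012}, {"jaw": 1, "dx": 0, "dy": 0, "dz": 0.01, "yaw": 0}, {"jaw": 1, "dx": 0, "dy": 0, "dz": 0.01, "yaw": 0}, {"jaw": 1, "dx": 0, "dy": 0, "dz": 0, "yaw": 0}, {"jaw": 1, "dx": 0, "dy": 0, "dz": 0, "yaw": 0}]'

```text
clock: 23.6
tool_pos: [0.496, -0.3085, 0.059]
eef_rot: [0.052, 0.998, 0.015, 0.028]
contact_force: [-0.4, -0.3, -0.7]
opening: 0.131
```

```bash
python3 h.py .4955 -.3088 .0255 -.108
```

```text
t 23.6 pos [ 0.496  -0.3085  0.059 ] ydir -0.1039 tilt [ 0.0584  0.0264 -0.9979] open 0.131 F [-0.3673 -0.3218 -0.6805]
shift tool [ 0.0023 -0.0015  0.0334] yaw 0.0041
```

Request:
play_rows --targets '[{"jaw": 1, "dx": 0.002, "dy": -0.002, "dz": 0.005, "yaw": 0.004}, {"jaw": 1, "dx": 0, "dy": 0, "dz": 0.008, "yaw": 0}, {"jaw": 1, "dx": 0, "dy": 0, "dz": 0.008, "yaw": 0}, {"jaw": 1, "dx": 0, "dy": 0, "dz": 0.005, "yaw": 0}, {"jaw": 1, "dx": 0, "dy": 0, "dz": 0, "yaw": 0}]'

```text
clock: 24.1
tool_pos: [0.4957, -0.3097, 0.0311]
eef_rot: [0.055, 0.998, 0.015, 0.029]
contact_force: [-0.7, 0.4, -1.1]
opening: 0.133
```

```bash
python3 h.py .4955 -.3088 .0255 -.108
```

```text
t 24.1 pos [ 0.4957 -0.3097  0.0311] ydir -0.1083 tilt [ 0.0594  0.0261 -0.9979] open 0.133 F [-0.6689  0.3611 -1.1495]
shift tool [0.0006 0.0007 0.0056] yaw -0.0003
```

Request:
play_rows --targets '[{"jaw": 1, "dx": 0, "dy": 0, "dz": 0.003, "yaw": 0}, {"jaw": 1, "dx": 0, "dy": 0, "dz": 0.002, "yaw": 0}, {"jaw": 1, "dx": 0, "dy": 0, "dz": 0.0005, "yaw": 0}, {"jaw": 1, "dx": 0, "dy": 0, "dz": 0, "yaw": 0}, {"jaw": 1, "dx": 0, "dy": 0, "dz": 0, "yaw": 0}]'

```text
clock: 24.6
tool_pos: [0.4962, -0.3095, 0.0259]
eef_rot: [0.054, 0.998, 0.014, 0.029]
contact_force: [-0.5, -1.0, 1.0]
opening: 0.132
```

```bash
python3 h.py .4955 -.3088 .0255 -.108
```

```text
t 24.6 pos [ 0.4962 -0.3095  0.0259] ydir -0.1081 tilt [ 0.0594  0.0256 -0.9979] open 0.132 F [-0.5177 -0.9749  0.9977]
shift tool [0.0008 0.0006 0.0004] yaw -0.0001
```

Request:
play_rows --targets '[{"jaw": 1, "dx": 0, "dy": 0, "dz": 0.0005, "yaw": 0}, {"jaw": 0.6, "dx": 0, "dy": 0, "dz": 0, "yaw": 0}, {"jaw": 0.6, "dx": 0, "dy": 0, "dz": 0, "yaw": 0}, {"jaw": 0.6, "dx": 0, "dy": 0, "dz": 0, "yaw": 0}, {"jaw": 0.6, "dx": 0, "dy": 0, "dz": 0, "yaw": 0}]'

```text
clock: 25.1
tool_pos: [0.4972, -0.3098, 0.0257]
eef_rot: [0.054, 0.998, 0.014, 0.03]
contact_force: [-0.8, -0.7, -0.1]
opening: 0.398
```

Request:
play_rows --targets '[{"jaw": 0.6, "dx": 0, "dy": 0, "dz": -0.01, "yaw": 0}, {"jaw": 0.6, "dx": 0, "dy": 0, "dz": -0.02, "yaw": 0}, {"jaw": 0.6, "dx": 0, "dy": 0, "dz": -0.03, "yaw": 0}, {"jaw": 0.6, "dx": 0, "dy": 0, "dz": -0.035, "yaw": 0}, {"jaw": 0.6, "dx": 0, "dy": 0, "dz": -0.035, "yaw": 0}]'

```text
clock: 25.6
tool_pos: [0.4864, -0.3114, 0.1573]
eef_rot: [0.053, 0.998, 0.016, 0.026]
contact_force: [0.0, -0.6, -0.6]
opening: 0.397
```

```bash
python3 h.py .4955 -.3088 .14 -.108; python3 - <<'E'
from plant import r
import cv2,pickle
s=r.get_state();p=r.snapshot("wrist");p['s']=s;pickle.dump(p,open('w10.pkl','wb'));cv2.imwrite("pics/w10.png",p["frame"][:,:,::-1])
E
```

```text
t 25.6 pos [ 0.4864 -0.3114  0.1573] ydir -0.1062 tilt [ 0.0532  0.0296 -0.9981] open 0.397 F [ 0.0236 -0.6489 -0.5716]
shift tool [-0.0079  0.003   0.0178] yaw 0.0018
```

View pics/w10.png

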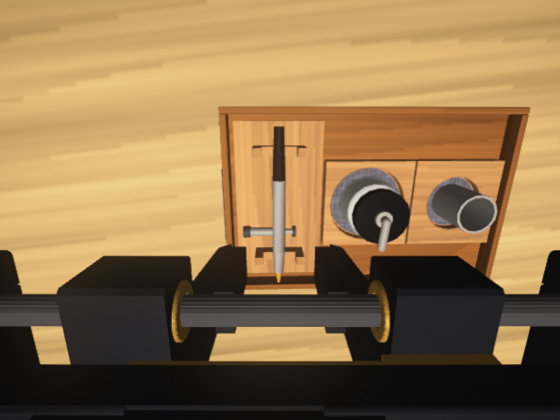

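The airbrush lies along the rest in both forks, at (279,146) and (279,252), and the jar and cup stand in their wells. I'll back off for a clear top view.

Request:
play_rows --targets '[{"jaw": 0.6, "dx": 0, "dy": 0, "dz": -0.04, "yaw": 0}, {"jaw": 0.6, "dx": 0, "dy": 0.02, "dz": -0.03, "yaw": 0}, {"jaw": 0.6, "dx": 0, "dy": 0.045, "dz": 0, "yaw": 0}, {"jaw": 0.6, "dx": 0, "dy": 0.045, "dz": 0, "yaw": 0}, {"jaw": 0.6, "dx": 0, "dy": 0.045, "dz": 0, "yaw": 0}]'

```text
clock: 26.15
tool_pos: [0.5021, -0.1663, 0.2451]
eef_rot: [0.063, 0.997, 0.01, 0.034]
contact_force: [1.3, 0.5, 0.3]
opening: 0.4
```

Request:
play_rows --targets '[{"jaw": 0.6, "dx": 0, "dy": 0.045, "dz": 0, "yaw": 0}, {"jaw": 0.6, "dx": 0, "dy": 0.045, "dz": 0, "yaw": 0}, {"jaw": 0.6, "dx": 0, "dy": 0.045, "dz": 0, "yaw": 0}, {"jaw": 0.6, "dx": 0, "dy": 0.045, "dz": 0, "yaw": 0}, {"jaw": 0.6, "dx": 0, "dy": 0.045, "dz": 0, "yaw": 0}]'

```text
clock: 26.65
tool_pos: [0.5296, 0.065, 0.2542]
eef_rot: [0.063, 0.997, 0.009, 0.037]
contact_force: [0.4, 0.1, 0.8]
opening: 0.4
```

Request:
play_rows --targets '[{"jaw": 0.6, "dx": 0, "dy": 0.045, "dz": 0, "yaw": 0}, {"jaw": 0.6, "dx": 0, "dy": 0.045, "dz": 0, "yaw": 0}, {"jaw": 0.6, "dx": 0, "dy": 0, "dz": 0, "yaw": 0}, {"jaw": 0.6, "dx": 0, "dy": 0, "dz": 0, "yaw": 0}, {"jaw": 0.6, "dx": 0, "dy": 0, "dz": 0, "yaw": 0}]'

```text
clock: 27.15
tool_pos: [0.5394, 0.1679, 0.2597]
eef_rot: [0.056, 0.998, 0.013, 0.039]
contact_force: [0.1, -0.2, 0.2]
opening: 0.4
```

```bash
python3 - <<'E'
from plant import r
import pickle;from h import *
np.set_printoptions(precision=4,suppress=True)
print(r.get_state()['clock'],r.get_state()['tool_pos'])
p=r.snapshot("top");cv2.imwrite("pics/t11.png",p["frame"][:,:,::-1])
c=cloud(p).reshape(-1,3);o=np.array([.5055,-.2235]);yw=-.108;ex=np.array([np.cos(yw),np.sin(yw)]);ey=np.array([-ex[1],ex[0]])
L=np.c_[(c[:,:2]-o-[.001,0])@ex,(c[:,:2]-o-[.001,0])@ey,c[:,2]]
q=L[(abs(L[:,1]+.086)<.04)&(abs(L[:,0])<.084)&(L[:,2]>.02)&(abs(L[:,1]+.086)<.011)];print('brush',q[:,0].min(),q[:,0].max(),np.median(q[:,1]),[np.percentile(q[abs(q[:,0]-a)<.01,2],90) for a in(-.05,0,.05)])
q=L[(np.hypot(L[:,0],L[:,1])<.04)&(L[:,2]>.055)&(L[:,2]<.063)];print('jar cap',cv2.minEnclosingCircle(q[:,:2].astype(np.float32)))
q=L[(np.hypot(L[:,0],L[:,1]-.086)<.04)&(L[:,2]>.05)];print('cup',cv2.minEnclosingCircle(q[:,:2].astype(np.float32)),q[:,2].max())
a=cv2.resize(p["frame"][180:275,310:450],None,fx=5,fy=5,interpolation=2);cv2.imwrite('pics/t11c.png',a[:,:,::-1])
E
```

```text
27.15 [0.5394 0.1679 0.2597]
brush -0.08386779148919038 0.07779540611683733 -0.08401493613078576 [np.float64(0.033209156554551256), np.float64(0.03337393472576252), np.float64(0.03271063056823237)]
jar cap ((0.0003561826015356928, 0.0003147875831928104), 0.024460500106215477)
cup ((-0.0006207430851645768, 0.08610818535089493), 0.018366709351539612) 0.058647280580795824
```

View pics/t11.png

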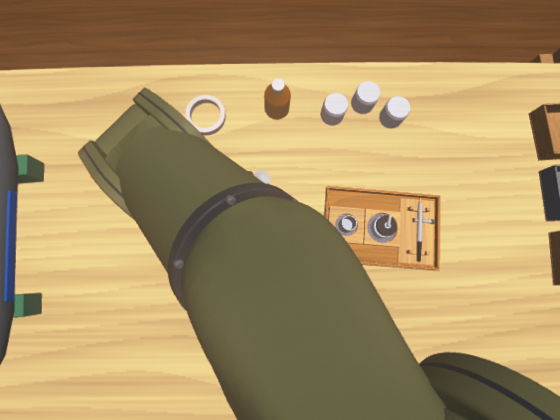

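View pics/t11c.png

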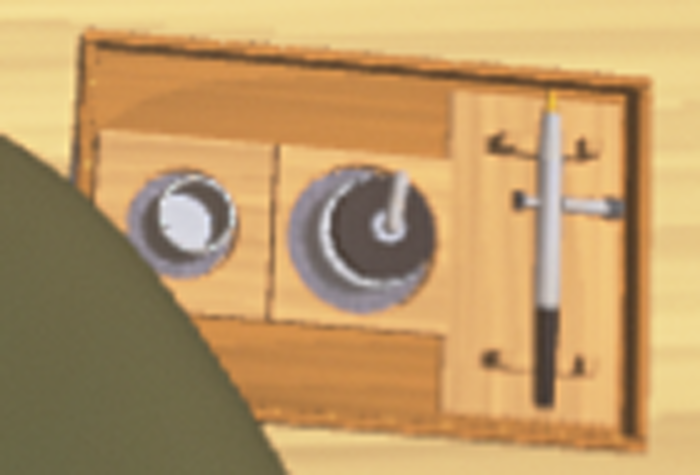

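The top view shows all three pieces in place. The airbrush is level at about 33 mm and spans both forks at (420,210) and (420,252), and the jar and cup are within about 1 mm of their recess axes. One last side view will confirm the look-alikes before I hand in.

```bash
python3 - <<'E'
from plant import r
import pickle;from h import *
np.set_printoptions(precision=4,suppress=True)
p=r.snapshot("side");cv2.imwrite("pics/s12.png",p["frame"][:,:,::-1])
a=cloud(pickle.load(open('a.pkl','rb'))['side']).reshape(-1,3);b=cloud(p).reshape(-1,3)
for n,x,y,R_ in(('plain_jar',.438,.063,.04),('lidded',.623,.062,.035),('pin',.524,.179,.085)):
    for c in(a,b):
        q=c[(np.hypot(c[:,0]-x,c[:,1]-y)<R_)&(c[:,2]>.006)&(c[:,2]<.08)];print(n,len(q),q.mean(0))
E
```

```text
plain_jar 562 [0.4376 0.0747 0.0347]
plain_jar 561 [0.4378 0.0744 0.0347]
lidded 348 [0.6206 0.071  0.0355]
lidded 350 [0.6208 0.071  0.0357]
pin 266 [0.5193 0.1799 0.0096]
pin 265 [0.5172 0.1808 0.0098]
```

View pics/s12.png

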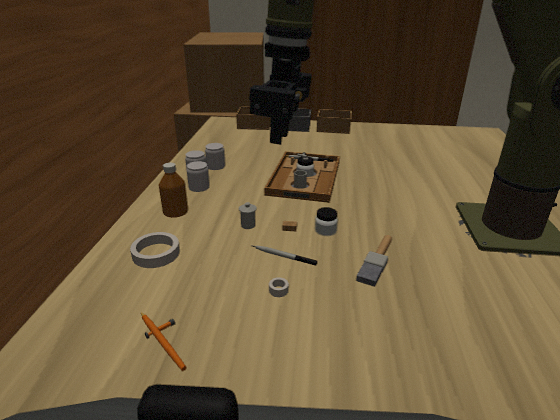

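The side view shows the plain jar (326,221), lidded cup (248,216) and pin vise (285,255) unmoved. The kit is in the caddy and the gripper is well clear.

```bash
python3 -c "
from plant import r
print(r.get_state()['clock']);print(r.finish_job())"
```

```text
27.25
the job is handed in; nothing more can be done
None
```

The kit is packed and handed in at 27.3 s of the 104 s allowed, in the order asked: siphon jar, open cup, then airbrush.

**Last checks:**
- **Jar and cup:** in the final top view both stand upright, within about 1 mm of the axes of the wide and narrow recesses.
- **Airbrush:** it lies level in both forks, nozzle toward the far side. The barrel top measured about 33 mm against an expected 34 mm. Its midline was about 2 mm off the rest's centreline, inside the 10 mm clearance on each side. I aimed its length to within a few millimetres of centre. The measured ends, −84 and +78 mm, were too smeared to show better.
- **Look-alikes:** the plain jar and lidded cup measured the same before and after. The pin vise's average point read 2 mm different, which I put down to depth noise; it was never approached and looks unmoved.
- **Forces:** wrist force readings stayed around 2 N throughout.

**Disagreements:** the top and side cameras differed by 2–3 mm, mostly in x. I averaged them and checked against the wrist camera. The tool also leaned up to about 4° over the moves, which did not affect the placements.

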